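# Seat a brass blank in the engraving fixture

### The job

Load the engraving fixture without picking anything up: push the loose brass disc across the metal plate with the fingertips until it drops into the round recess and lies flat in it, then push the red post so that the keeper slides all the way over the disc's edge. Never lift the disc or push it off the plate, push gently, leave the things around the fixture where they are, and move clear at the end.

Things in the scene. Friction and masses are not known exactly. Their poses are not given: they have to be found in the camera images.
- jig: Engraving fixture fixed to the bench: pale bare aluminium plate 180 (its x) x 240 (its y) x 18 mm thick. Origin at the centre of its underside, on the bench top; z up; its flat upper face is at z = 18 mm. In its frame the recess centre is at x 30, y -50 mm; two dark steel guide rails, 9.5 mm high above the plate, run along x from x -84 to -22 mm, at y -26 to -38 and y -62 to -74 mm. Stands at varying places and yaws.
- nest (a point): Centre of the flat floor of the round, dark-floored recess in the plate: 50 mm diameter, 9 mm deep, so the floor is 9 mm below the plate's upper face. Axes as the fixture's.
- blank: Loose brass disc, 46 mm diameter, 9 mm thick, about 0.12 kg. Origin at the centre of its underside, z up. It starts flat on the plate, 80 to 135 mm from the recess, on the fixture's +y side of it. When it is in the recess its top is flush with the plate and its origin is at point nest.
- keeper (a joint): Travel of the keeper along the fixture's +x, in m: 0 = drawn back (the recess is clear by 8 mm), 0.026 = end stop, its tip covers the disc's edge by about 16 mm. It starts at 0 to 3 mm. Stiff slide of about 1.5 N, stays where it is left. The keeper is a flat steel tongue 70 x 26 x 4 mm between the rails, 1.5 mm above the plate (top 5.5 mm above it), carrying a red upright post; a disc that is not down in the recess blocks it.
- keeper_post (a point): Middle of the face of the red post to be pushed (the face that looks along the fixture's -x, away from the recess), 22 mm above the plate. The post is 16 (x) x 24 (y) mm and its top is 37.5 mm above the plate; the tongue sticks out 12 mm behind the face. Axes as the fixture's: push along its +x.
- masking_roll: Roll of masking tape lying flat, 92 mm diameter, 25 mm high, loose, beyond the fixture. Bystander. Origin at the centre of its underside.
- stamp: Hand stamp with turned wooden handle, 26 x 50 x 74 mm high, loose, beyond the fixture. Bystander. Origin at the centre of its underside.
- cutter: Yellow box cutter, 23 x 156 x 15 mm, lying loose on the fixture's +y side. Bystander. Origin at the centre of its underside.
- marker_pen: White and black marker, 17 x 135 x 16 mm, lying loose on the fixture's -y side. Bystander. Origin at the centre of its underside.
There are look-alikes about, which are no part of the job. Of the things like the blank, leave any that is black or green; of the rest the smaller one is meant.

How it is judged:
By the outcome, as a careful person would: the job done as asked, in the order asked, and still so for the second after the job is handed in, with the robot touching nothing.
It also fails if it takes over 48 s, if anything falls off the work surface, if the arm or the gripper's body presses on something with over 40 N, if the wrist force passes 120 N, or if a joint passes its speed limit or range.

### The arm

A 6-joint arm with a two-finger parallel gripper is mounted at the origin on a cart in front of the work surface, level with it; the furniture and walls round the work are solid. World frame = base frame: x ahead of the robot, y to its left, z up, the work surface at z = 0. Lengths are in m, angles in rad, forces in N, time in s.
With the tool pointing down it reaches from about 0.375 to 0.9 m from the base axis. Payload 3.1 kg.
Tool frame: the origin (TCP) lies on the centre line of the jaws, within the pads' length; the fingertips stand 8 mm ahead of it and the grasp point (between the pads) lies 11 mm behind it (robot.tip_extent is the distance from the TCP to the fingertips, in m); y points along the fingers, z is the direction in which the jaws open and shut, and the axes are right-handed (so a half turn about y gives the same grasp; the last joint's range is limited). The gripper opens to 87 mm and grips with 3 to 60 N. Pads are 19 mm wide; open, the fingers measure 117 mm over their backs; the gripper's body (75 mm by 190 mm) begins 51 mm behind the grasp point.
Start: joints at [1.032, 0.527, 1.433, -0, 1.181, -0.178], TCP at [0.221, 0.585, 0.231] pointing down, gripper open.
Joint ranges: [-3.08, 3.08], [-0.75, 2.2], [0.22, 2.44], [-1.43, 4.57], [0, 2.65], [-2.85, 2.85]. Speed limits (rad/s): [2.79, 2.79, 3.14, 3.14, 3.14, 3.14].

### API

Orientations are given as a unit quaternion [x, y, z, w].
In Python, from rig import robot gives the robot as it stands.
- The arm moves only by the shell command python3 -m crank 'ROWS' [FORCE]. ROWS is JSON, a list that holds one entry, the list of rows, each a list of 7 numbers: the turn, a rotation vector about the tool's x, y, z in degrees, then the shift along the tool's x, y, z in m, then the opening in per cent of the stroke, from 0 (shut) to 100 (fully open). In form: [[[ax, ay, az, dx, dy, dz, gripper], ...]]. A call has exactly 5 rows; each row shifts and turns the commanded pose from where the row before left it, along the tool's axes as they then stand; what a row does not reach is not made up. A row lasts 1/8 s, in which the tool goes at most 62.5 mm and 10.7 degrees, less where a joint would pass 70% of its speed; a pose out of reach is approached as far as the arm can. A call with a gripper value outside its range is refused whole. The fingers move at their own pace and stop on an object; FORCE is the grip in N (left out, the last holds). Time passes only in rows, so rows that do not move let the fingers close, or fill a call up. It gives the time, the measured TCP pose, the force and the opening at its end, in the units of the state.
- robot.get_obs(): the state, without advancing time (a new reading comes with each control period).
- robot.camera(name): name is "scene" or "top" or "wrist"; returns a dict with "img" (384x512x3 uint8, red, green, blue), "K" (3x3 intrinsics, pixels), "R" (3x3) and "t" (3): a world point X has camera coordinates R X + t; the wrist camera has in their place "T_tool_cam" (4x4, takes a point from camera to tool coordinates, whose origin is the TCP and whose axes are the tool frame's). Camera axes: x right, y down, z forward; pixel columns grow to the right and rows downward; lengths in m; the calibration is good to about 2 mm. The wrist camera is an equidistant fisheye: a pixel r from the principal point sees the ray r / f radians off the axis. A picture is of the moment at which its call begins: read the wrist's pose just before it. There is no depth.
- robot.hand_in(): hands the job in, once; it reports no verdict.
Trained networks look in a picture, given as the dict that the camera call returned (one of the last four; its "shot" number tells which), for a name from the list of things; names that differ only in an ending like _2 or _b are one class to them, and where a whole thing is asked for, a point or a joint stands for the part that bears it (a point fixed in the world has none). Each returns a list of dicts, best first, with "conf" (0 to 1); they miss things now and then, are a little off and sometimes report something else, mostly with a low value. They report only what shows in the picture. A call takes as long as a camera call. They do not tell look-alikes from the thing itself.
- robot.spot_in(picture, thing): "at" ([row, column] in pixels, amid what is visible of it).
The state is a dict: "time": time; "q": joint angles; "joint_velocities": joint speeds; "joint_torque": joint torques, N m; "position": TCP position; "tool_rot": TCP orientation; "ft_force": force on the tool from outside, world axes, zero at the start; "moment": the same for the moment, N m; "grip_width": finger opening in m.
Only numpy, scipy, OpenCV 4.12 (cv2) and the standard library are available. Lean on these libraries where they do the work, as an engineer would, in place of code of your own. Each camera call takes 0.05 s, during which the arm holds its last target.

## Working session

There is one attempt and no reset: what is moved stays moved. The work goes in short steps, Python scripts to look and compute and a shell command to move; the robot and the scene stay as the last step left them, time stands still between calls to the robot, and variables do not carry over. Pictures are saved under pics/ and viewed, and the job is handed in when it is done.

```bash
ls; mkdir -p pics
python3 - <<'E'
from rig import robot
import cv2
o=robot.get_obs(); print(o)
print(robot.tip_extent)
for n in ["scene","top","wrist"]:
    c=robot.camera(n); cv2.imwrite(f"pics/{n}0.png",c["img"][:,:,::-1])
    print(n,{k:v for k,v in c.items() if k!="img"})
    for t in ["jig","blank","keeper_post","nest","keeper"]:
        try: print(t,robot.spot_in(c,t))
        except Exception as e: print(t,e)
E
```

```text
pics
{'time': 0.0, 'q': array([ 1.03150664e+00,  5.28485646e-01,  1.43385798e+00,  1.04096449e-05,
        1.18139584e+00, -1.78506792e-01]), 'joint_velocities': array([ 0.00031356,  0.00131184,  0.00050159,  0.00096415, -0.00169759,
        0.00071253]), 'joint_torque': array([-3.16738369e-04, -4.40039206e+01, -1.76592439e+01,  6.32235850e-02,
        5.81605209e-02, -1.79877429e-04]), 'position': array([0.22024142, 0.58416878, 0.22957374]), 'tool_rot': array([ 0.69634174, -0.12713643,  0.12659686, -0.69492283]), 'ft_force': array([ 0.89987284, -1.16286668,  0.22960205]), 'moment': array([-0.01456716, -0.03444908, -0.04903745]), 'grip_width': 0.08705585670621407}
0.008
scene {'K': array([[359.40102019,   0.        , 258.22095269],
       [  0.        , 359.40102019, 196.34657114],
       [  0.        ,   0.        ,   1.        ]]), 'R': array([[ 0.80848886, -0.58824275, -0.01778269],
       [-0.40176651, -0.52960963, -0.74705911],
       [ 0.43003423,  0.61113346, -0.66451972]]), 't': array([-0.37840383,  0.35735418,  0.53242272]), 'shot': 1}
jig [{'at': [218.9, 270.6], 'conf': 0.7
[... 901 characters left out ...]
214.5, 305.2], 'conf': 0.65}]
nest [{'at': [199.1, 282.1], 'conf': 0.6}]
keeper [{'at': [211.8, 306.7], 'conf': 0.6}]
wrist {'K': array([[297.31863964,   0.        , 255.97937638],
       [  0.        , 297.31863964, 193.20309055],
       [  0.        ,   0.        ,   1.        ]]), 'T_tool_cam': array([[ 3.99190249e-04,  9.66517179e-01,  2.56601605e-01,
        -7.08291945e-02],
       [ 1.09867219e-03, -2.56601894e-01,  9.66516560e-01,
        -1.53301873e-01],
       [ 9.99999317e-01, -1.03902937e-04, -1.16431852e-03,
         9.03857197e-04],
       [ 0.00000000e+00,  0.00000000e+00,  0.00000000e+00,
         1.00000000e+00]]), 'shot': 3}
jig []
blank []
keeper_post []
nest []
keeper []
```

View pics/scene0.png

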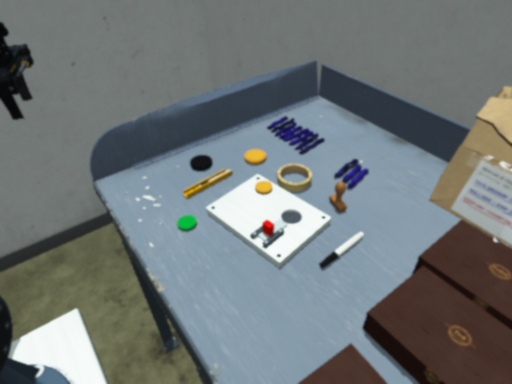

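View pics/top0.png

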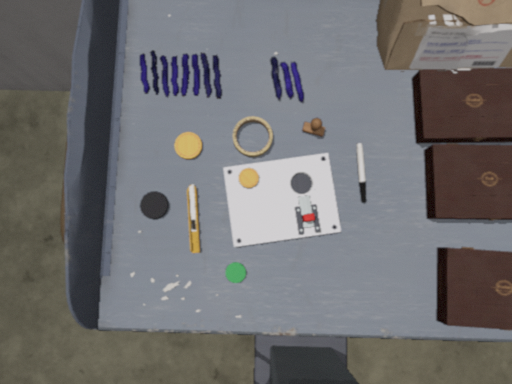

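View pics/wrist0.png

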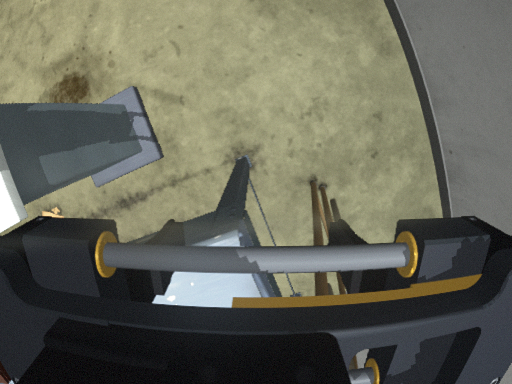

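Run:
```python
import cv2
i=cv2.imread('pics/top0.png'); cv2.imwrite('pics/top0z.png',cv2.resize(i[110:290,190:390],None,fx=3.3,fy=3.3,interpolation=cv2.INTER_CUBIC))
i=cv2.imread('pics/top0.png'); cv2.imwrite('pics/scene0z.png',cv2.resize(cv2.imread('pics/scene0.png')[140:290,150:350],None,fx=4,fy=4,interpolation=cv2.INTER_CUBIC))
```

```text
(no output)
```

View pics/top0z.png

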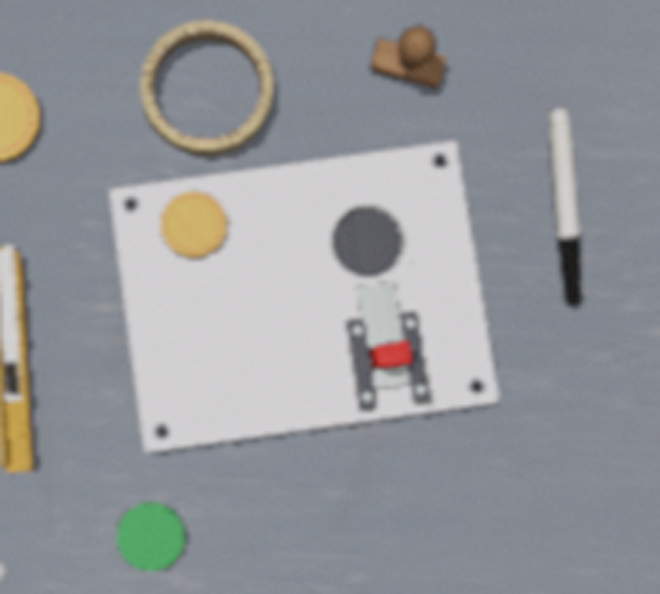

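View pics/scene0z.png

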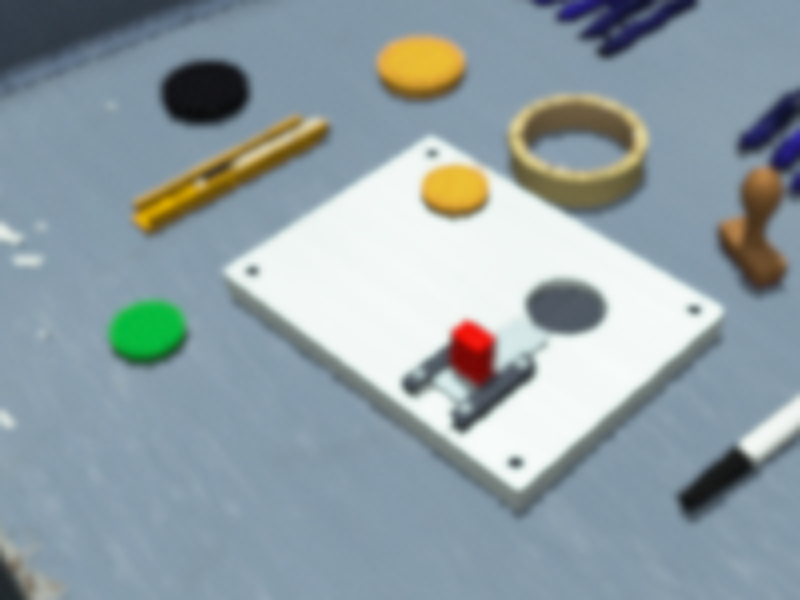

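Blank candidates in the top view, as (row, col): brass disc on the plate (178,249), a larger brass disc (146,188) on the bench, black (205,154) and green (273,235). The one on the plate is the smaller non-black, non-green disc, and it lies on the fixture's +y side. The enlarged crop confirms this. Next I fit the poses.

```bash
cat > h.py <<'E'
import numpy as np, cv2
from scipy.spatial.transform import Rotation as Ro
from scipy.optimize import least_squares
def proj(c,X):
    p=(c["R"]@np.atleast_2d(X).T).T+c["t"]; p=p@c["K"].T; return p[:,:2]/p[:,2:]
def back(c,uv,z):
    d=c["R"].T@np.linalg.inv(c["K"])@np.array([uv[0],uv[1],1.]); o=-c["R"].T@c["t"]
    return o+d*(z-o[2])/d[2]
def jw(p,P):
    x,y,a=p; P=np.atleast_2d(P).astype(float); c,s=np.cos(a),np.sin(a)
    return np.c_[x+c*P[:,0]-s*P[:,1], y+s*P[:,0]+c*P[:,1], P[:,2]]
def wj(p,W):
    x,y,a=p; d=np.array(W[:2])-[x,y]; c,s=np.cos(a),np.sin(a); return np.array([c*d[0]+s*d[1],-s*d[0]+c*d[1]])
def quadpts(mask):
    cs,_=cv2.findContours(mask,cv2.RETR_EXTERNAL,cv2.CHAIN_APPROX_NONE); return max(cs,key=cv2.contourArea)
E
python3 - <<'E'
from h import *
from rig import robot
C={n:robot.camera(n) for n in["top","scene"]}
np.save('cams.npy',C,allow_pickle=True)
res={}
for n,roi in [("top",(150,250,215,345)),("scene",(170,270,200,335))]:
    c=C[n]; im=c["img"]; r0,r1,c0,c1=roi
    hsv=cv2.cvtColor(im,cv2.COLOR_RGB2HSV)
    m=np.zeros(im.shape[:2],np.uint8); 
    gray=cv2.cvtColor(im,cv2.COLOR_RGB2GRAY)
    m[r0:r1,c0:c1]=(((gray>180)&(hsv[...,1]<30))[r0:r1,c0:c1]*255)
    m=cv2.morphologyEx(m,cv2.MORPH_CLOSE,np.ones((3,3),np.uint8))
    ct=cv2.convexHull(quadpts(m)); 
    for e in np.arange(.01,.1,.005):
        q=cv2.approxPolyDP(ct,e*cv2.arcLength(ct,True),True)
        if len(q)==4: break
    print(n,q[:,0].tolist())
    # brass disc & recess centroid
    b=((hsv[...,0]>12)&(hsv[...,0]<28)&(hsv[...,1]>110)&(gray>120)).astype(np.uint8)
    k,l,s,ce=cv2.connectedComponentsWithStats(b)
    for i in range(1,k):
        if s[i,4]>60: print(' brass',ce[i],s[i,4],s[i,2:4])
    d=np.zeros_like(b); d[r0:r1,c0:c1]=((gray<125))[r0:r1,c0:c1]
    k,l,s,ce=cv2.connectedComponentsWithStats(d)
    for i in range(1,k):
        if s[i,4]>3: print(' dark',ce[i],s[i,4],s[i,:4])
    r=((hsv[...,0]<8)|(hsv[...,0]>172))&(hsv[...,1]>150)&(gray>50)
    k,l,s,ce=cv2.connectedComponentsWithStats(r.astype(np.uint8))
    for i in range(1,k):
        if s[i,4]>20: print(' red',ce[i],s[i,4])
E
```

```text
top [[327, 153], [340, 230], [234, 246], [223, 168]]
 brass [188.14206642 145.28597786] 542 [27 26]
 brass [248.5        177.74242424] 264 [18 19]
 brass [194.61111111 239.58585859] 198 [10 38]
 dark [256.81818182 154.35454545] 110 [237 150  35   9]
 dark [322.875 158.125] 8 [322 157   3   3]
 dark [229.  171.5] 6 [228 171   3   2]
 dark [300.86153846 182.66769231] 325 [291 173  21  20]
 dark [313.5        205.33333333] 6 [312 205   4   2]
 dark [296.66666667 207.66666667] 6 [296 207   3   3]
 dark [307.19753086 218.47736626] 243 [296 209  23  20]
 dark [334.         226.71428571] 7 [333 226   3   3]
 dark [317.66666667 230.33333333] 9 [316 229   4   3]
 dark [300.77777778 232.44444444] 9 [299 232   5   2]
 dark [320.875 235.375] 8 [318 235   7   2]
 dark [331.5 234. ] 4 [330 234   4   1]
 dark [309. 237.] 5 [307 237   5   1]
 dark [238.5 240. ] 6 [238 239   2   3]
 dark [296.5 239. ] 4 [295 239   4   1]
 dark [286.28571429 240.28571429] 7 [284 240   6   2]
 dark [266.5 243. ] 4 [265 243   4   1]
 dark [274.5 242. ] 4 [273 242   4   1]
 dark [261.5 244. ] 4 [260 244   4   1]
 dark [2
[... 173 characters left out ...]
ass [263.37341772 186.94303797] 158 [16 13]
 dark [203.07142857 170.42857143] 14 [200 170   8   2]
 dark [213.48258706 181.7761194 ] 201 [200 171  33  22]
 dark [294.27586207 172.44827586] 145 [281 170  27   8]
 dark [217.5 173.5] 4 [216 173   4   2]
 dark [334. 176.] 5 [334 174   1   5]
 dark [295.75518672 186.90871369] 241 [277 179  35  15]
 dark [263.5 192.4] 10 [259 192  10   2]
 dark [331.82692308 201.84615385] 52 [329 196   6  15]
 dark [290.88202247 216.50561798] 178 [282 211  19  12]
 dark [273.59432049 243.63488844] 493 [208 213 122  57]
 dark [268.03947368 232.87828947] 304 [251 221  32  27]
 dark [327.2173913  261.11413043] 184 [319 251  16  19]
 red [267.64285714 224.41071429] 56
```

Run:
```python
from h import *
C=np.load('cams.npy',allow_pickle=True).item()
t,s=C["top"],C["scene"]
cor=np.array([[90,-120,18],[-90,-120,18],[-90,120,18],[90,120,18]])/1e3
ct=np.array([[327,153],[340,230],[234,246],[223,168]],float)+0
cs=np.array([[330,218],[277,261],[206,207],[258,174]],float)
hol=np.array([[322.9,158.1],[334,226.7],[238.5,240],[229,171.5]])
rec_t=np.array([300.86,182.67]); rec_s=np.array([290.9,216.5]); rec=np.array([[30,-50,18]])/1e3
sg=np.array([[1,-1],[-1,-1],[-1,1],[1,1]])
def res(p,use):
    r=[]; h=np.c_[sg*[p[3],p[4]],np.full(4,.018)]
    if 't' in use: r+=[(proj(t,jw(p[:3],cor))-ct).ravel()*.5,(proj(t,jw(p[:3],h))-hol).ravel(),2*(proj(t,jw(p[:3],rec))-rec_t).ravel()]
    if 's' in use: r+=[(proj(s,jw(p[:3],cor))-cs).ravel()*.5,2*(proj(s,jw(p[:3],rec))-rec_s).ravel()]
    return np.concatenate(r)
for use in['t','s','ts']:
    f=least_squares(res,[.6,-.1,.1,.078,.108],args=(use,)); print(use,f.x.round(4),np.abs(f.fun).max().round(2), f.fun.round(1))
    p=f.x[:3]
    print(' nest',jw(p,rec)[0].round(4))
    for c,uv,n in[(t,(248.5,177.74),'t'),(s,(263.37,186.94),'s')]:
        b=back(c,uv,.026); print('  blank',n,b.round(4),'jig',wj(p,b).round(4))
p=f.x[:3]; np.save('pose.npy',p)
print('post',[wj(p,back(c,uv,z)).round(4) for c,uv,z in[(t,(308.4,217.3),.05),(s,(267.6,224.4),.042)]])
print('bystanders: roll',back(t,(253,137),.02),'stamp',back(t,(315,128),.03),'pen',back(t,(362,172),.01),'cutter',back(t,(195,220),.01))
R=Ro.from_quat([0.69634174, -0.12713643,  0.12659686, -0.69492283]).as_matrix(); print(R.round(3))
```

```text
t [0.5907 0.1331 0.1682 0.0779 0.1071] 0.6 [ 0.2 -0.3  0.3  0.6 -0.3  0.3 -0.2 -0.5 -0.3  0.2 -0.  -0.1 -0.1  0.3
 -0.1  0.   0.3 -0.2]
 nest [0.6286 0.0888 0.018 ]
  blank t [0.6353 0.207  0.026 ] jig [0.0563 0.0654]
  blank s [0.6326 0.2032 0.026 ] jig [0.0531 0.0621]
s [0.5887 0.1312 0.1461 0.078  0.108 ] 0.71 [ 0.3  0.2  0.2  0.7 -0.3 -0.2  0.2 -0.1 -0.1 -0.2]
 nest [0.6256 0.0861 0.018 ]
  blank t [0.6353 0.207  0.026 ] jig [0.0571 0.0682]
  blank s [0.6326 0.2032 0.026 ] jig [0.054  0.0649]
ts [0.5902 0.1327 0.1638 0.0779 0.1071] 2.08 [ 0.4 -0.1  0.3  0.8 -0.4  0.3 -0.1 -0.5  0.1  0.6  0.   0.4 -0.2  0.3
  0.2  0.   0.7  0.4  0.3 -0.6  0.9  0.2 -0.3 -0.1 -0.2 -0.3  0.2 -2.1]
 nest [0.6279 0.0882 0.018 ]
  blank t [0.6353 0.207  0.026 ] jig [0.0566 0.0659]
  blank s [0.6326 0.2032 0.026 ] jig [0.0534 0.0627]
post [array([-0.0503, -0.0501]), array([-0.0457, -0.0461])]
bystanders: roll [0.73026514 0.19942726 0.02      ] stamp [0.75219245 0.05987581 0.03      ] pen [ 0.65763803 -0.05021431  0.01      ] cutter [0.53870141 0.32455569 0.01      ]
[[ 0.936 -0.001  0.353]
 [-0.353 -0.002  0.936]
 [-0.    -1.    -0.002]]
```

```bash
python3 -m crank '[[[0,10,0,0,0,0,35],[0,10,0,0,0,0,35],[0,10,0,0,0,0,35],[0,10,0,0,0,0,35],[0,10,0,0,0,0,35]]]' 10
python3 -m crank '[[[0,10,0,0,0,0,35],[0,10,0,0,0,0,35],[0,2,0,0,0,0,35],[0,0,0,0.031,0,0.043,35],[0,0,0,0.031,0,0.043,35]]]'
```

```text
time: 1.62
position: [0.2206, 0.5847, 0.2305]
tool_rot: [0.576, -0.411, 0.411, -0.576]
ft_force: [0.0, 0.1, -0.1]
grip_width: 0.0448
time: 2.25
position: [0.304, 0.5185, 0.2306]
tool_rot: [0.489, -0.51, 0.51, -0.49]
ft_force: [0.8, 1.4, 0.8]
grip_width: 0.0305
```

```bash
python3 -m crank '[[[0,0,0,0.031,0,0.043,35],[0,0,0,0.031,0,0.043,35],[0,0,0,0.031,0,0.043,35],[0,0,0,0.031,0,0.043,35],[0,0,0,0.031,0.02,0.043,35]]]'
python3 -m crank '[[[0,0,0,0.031,0.02,0.043,35],[0,0,0,0.031,0.02,0.043,35],[0,0,0,0.031,0.02,0.043,35],[0,0,0,0,0.02,0,35],[0,0,0,0,0,0,35]]]'
python3 - <<'E'
from h import *
from rig import robot
o=robot.get_obs(); c=robot.camera("wrist"); 
print(o["position"],Ro.from_quat(o["tool_rot"]).as_matrix().round(4))
np.save('w1.npy',{'o':o,'c':c},allow_pickle=True)
cv2.imwrite('pics/w1.png',c["img"][:,:,::-1])
for t in["blank","keeper_post","nest"]: print(t,robot.spot_in(c,t))
E
```

```text
time: 2.88
position: [0.5138, 0.3535, 0.2122]
tool_rot: [0.487, -0.51, 0.512, -0.49]
ft_force: [-0.0, 0.7, -0.3]
grip_width: 0.0305
time: 3.5
position: [0.6335, 0.2546, 0.1281]
tool_rot: [-0.49, 0.513, -0.51, 0.487]
ft_force: [-1.5, 0.1, -0.7]
grip_width: 0.0304
[0.63347872 0.25464845 0.12811831] [[-4.620e-02 -6.000e-03  9.989e-01]
 [-9.989e-01 -8.000e-04 -4.620e-02]
 [ 1.100e-03 -1.000e+00 -6.000e-03]]
blank [{'at': [27.2, 184.8], 'conf': 0.8}, {'at': [90.3, 331.8], 'conf': 0.79}, {'at': [234.7, 259.9], 'conf': 0.72}, {'at': [215.5, 76.9], 'conf': 0.58}, {'at': [116.1, 162.8], 'conf': 0.34}]
keeper_post []
nest [{'at': [213.9, 236.6], 'conf': 0.92}]
```

View pics/w1.png

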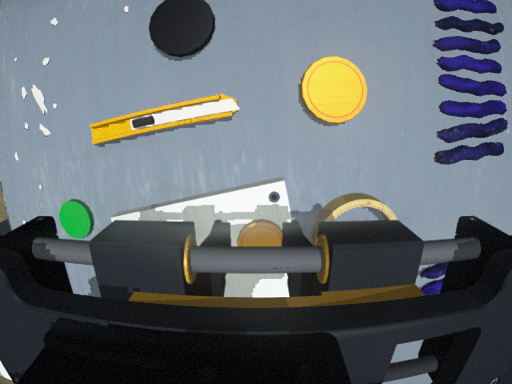

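```bash
python3 -m crank '[[[0,0,0,0.05,0,0,35],[0,0,0,0.05,0,0,35],[0,0,0,0.05,0,0,35],[0,0,0,0.05,0,0,35],[0,0,0,0,0,0,35]]]'
python3 - <<'E'
from h import *
from rig import robot
robot.camera("top")
o=robot.get_obs(); c=robot.camera("wrist"); 
print(o["position"])
np.save('w2.npy',{'o':o,'c':c},allow_pickle=True)
cv2.imwrite('pics/w2.png',c["img"][:,:,::-1])
for t in["blank","keeper_post","nest"]: print(t,robot.spot_in(c,t))
E
```

```text
time: 4.32
position: [0.6268, 0.0527, 0.132]
tool_rot: [0.487, -0.512, 0.513, -0.488]
ft_force: [0.0, -0.2, -0.1]
grip_width: 0.0305
[0.62674454 0.05462617 0.13190897]
blank [{'at': [23.2, 256.2], 'conf': 0.71}, {'at': [42.0, 66.1], 'conf': 0.64}]
keeper_post []
nest [{'at': [117.3, 212.0], 'conf': 0.71}]
```

View pics/w2.png

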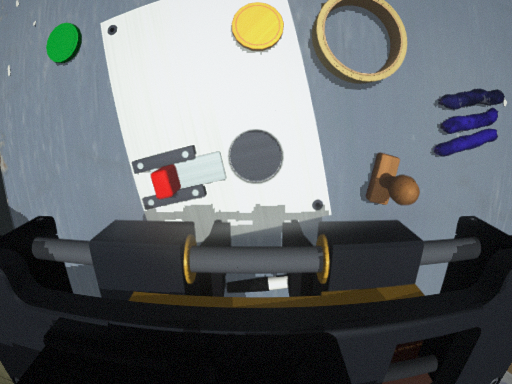

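The wrist view from here shows the recess at (row 155, col 256), the blank at (26, 257), the keeper and post at (180, 165), and the plate's edges. I fit from this.

```bash
cat >> h.py <<'E'
def wproj(d,X):
    c,o=d['c'],d['o']; T=c["T_tool_cam"]; R=Ro.from_quat(o["tool_rot"]).as_matrix()
    X=np.atleast_2d(X); Pt=(X-o["position"])@R; P=(Pt-T[:3,3])@T[:3,:3]
    rho=np.hypot(P[:,0],P[:,1]); th=np.arctan2(rho,P[:,2]); K=c["K"]
    return np.c_[K[0,0]*th*P[:,0]/rho+K[0,2],K[1,1]*th*P[:,1]/rho+K[1,2]]
def circ(cx,cy,z,r,n=48):
    a=np.linspace(0,2*np.pi,n,endpoint=False); return np.c_[cx+r*np.cos(a),cy+r*np.sin(a),np.full(n,z)]
def comp(mask,amin):
    k,l,s,ce=cv2.connectedComponentsWithStats(mask.astype(np.uint8)); return [(ce[i],s[i]) for i in range(1,k) if s[i,4]>amin],l
E
python3 - <<'E'
from h import *
d=np.load('w2.npy',allow_pickle=True).item(); im=d['c']['img']
hsv=cv2.cvtColor(im,cv2.COLOR_RGB2HSV); g=cv2.cvtColor(im,cv2.COLOR_RGB2GRAY)
b=(hsv[...,0]>12)&(hsv[...,0]<28)&(hsv[...,1]>110)&(g>110)
print([(c,s) for c,s in comp(b,300)[0]])
dk=(g<150); dk[:, :222]=0; dk[:,290:]=0; dk[:125]=0; dk[188:]=0
print([(c,s) for c,s in comp(dk,300)[0]])
r=((hsv[...,0]<8)|(hsv[...,0]>172))&(hsv[...,1]>150)&(g>40)
print([(c,s) for c,s in comp(r,60)[0]])
for r0,c0 in[(29,112),(205,318)]:
    w=g[r0-9:r0+10,c0-9:c0+10]; m=w<95; print('hole',np.argwhere(m).mean(0)+[r0-9,c0-9],m.sum())
# white mask outline
E
python3 - <<'E'
import cv2
i=cv2.imread('pics/w2.png'); cv2.imwrite('pics/w2z.png',cv2.resize(i[0:220,95:335],None,fx=2.7,fy=2.7,interpolation=cv2.INTER_CUBIC))
E
```

```text
[(array([256.79759956,  25.2924168 ]), array([ 232,    2,   52,   47, 1833], dtype=int32)), (array([388.0030303 , 165.19090909]), array([377, 154,  22,  24, 330], dtype=int32))]
[(array([255.61440292, 155.68413856]), array([ 229,  130,   54,   53, 2194], dtype=int32))]
[(array([163.65890183, 182.0765391 ]), array([151, 165,  27,  34, 601], dtype=int32))]
hole [ 29.48275862 111.87931034] 58
hole [205.         317.57894737] 57
```

View pics/w2z.png

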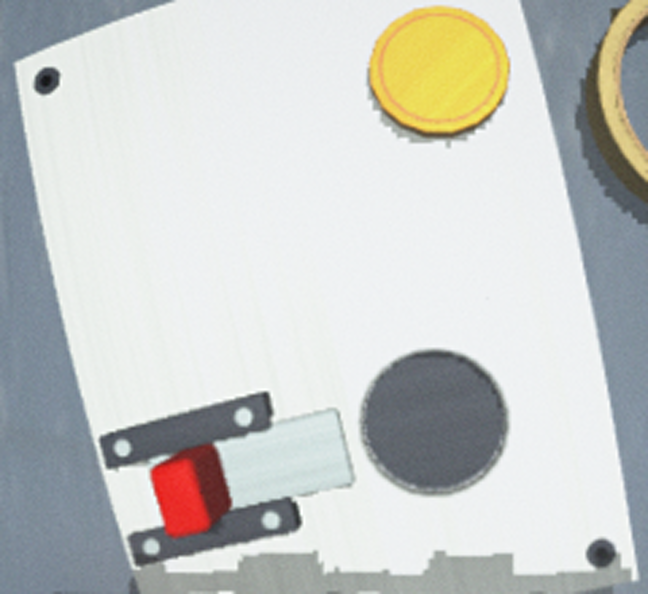

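Run:
```python
from h import *
d=np.load('w2.npy',allow_pickle=True).item()
z=lambda a:np.array(a,float)/2.7+[95,0]
P=np.array([[30,-50,18],[-78,107,18],[78,-107,18],[-22,-26,27.5],[-84,-26,27.5]])/1e3
U=np.array([[256.1,156.4],[111.9,29.5],[317.6,205],z([270,393]),z([100,436])])
w=np.array([2,1,1,.5,.5])[:,None]
f=least_squares(lambda p:((wproj(d,jw(p,P))-U)*w).ravel(),[.59,.133,.165]); p=f.x
print(p.round(4),(f.fun.reshape(-1,2)/w).round(1).tolist())
nest=jw(p,P[:1])[0]
fb=least_squares(lambda q:(wproj(d,[[q[0],q[1],.024]])-[[256.8,25.3]]).ravel(),[.63,.205]).x
print('nest',nest.round(4),'blank',fb.round(4),wj(p,fb).round(4),'vec',(nest[:2]-fb).round(4))
# post top centre / keeper tip
tip=z([345,447]); ft=least_squares(lambda q:(wproj(d,[[q[0],q[1],.0235]])-[tip]).ravel(),[.6,.09]).x; print('tip jig',wj(p,ft).round(4))
v=nest[:2]-fb; print('yaw push',np.degrees(np.arctan2(v[1],v[0])))
R=Ro.from_quat(d['o']['tool_rot']).as_matrix(); print('tool x yaw',np.degrees(np.arctan2(R[1,0],R[0,0])),'nest/blank tool rel', ((nest-d['o']['position'])@R).round(4), ((np.r_[fb,.018]-d['o']['position'])@R).round(4))
np.save('pose.npy',p)
im=cv2.cvtColor(d['c']['img'],cv2.COLOR_RGB2BGR); im=cv2.resize(im,None,fx=1.5,fy=1.5)
for q in np.r_[wproj(d,circ(*nest[:2],.018,.025)),wproj(d,circ(*fb,.027,.023)),wproj(d,jw(p,[[-.09,-.12+.24*t,.018] for t in np.linspace(0,1,40)])),wproj(d,jw(p,[[.09,-.12+.24*t,.018] for t in np.linspace(0,1,40)]))]:
    cv2.circle(im,tuple(int(round(a)) for a in (q+.5)*1.5),1,(0,0,255),-1)
cv2.imwrite('pics/w2fit.png',im)
```

```text
[0.5901 0.133  0.1689] [[0.0, 0.2], [0.2, -0.2], [0.5, -0.6], [-2.4, -0.5], [-1.2, 0.0]]
nest [0.6281 0.0887 0.018 ] blank [0.6345 0.2076] [0.0563 0.0661] vec [-0.0064 -0.1188]
tip jig [-0.0007 -0.0505]
yaw push -93.06823932763061
tool x yaw -92.77372982403651 nest/blank tool rel [-0.0341  0.1139 -0.0005] [-1.531e-01  1.140e-01  1.000e-04]
```

View pics/w2fit.png

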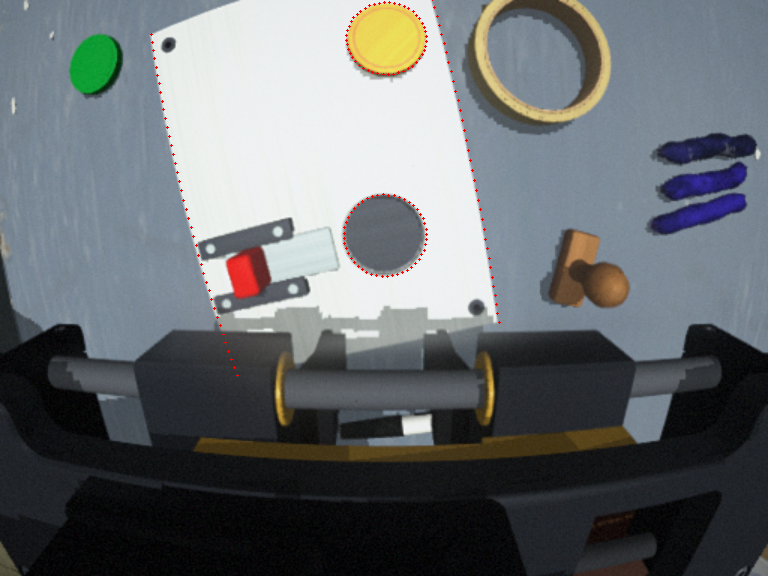

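```bash
python3 -m crank '[[[0,0,0,-0.041,0,0,35],[0,0,0,-0.041,0,0,35],[0,0,0,-0.041,0,0,35],[0,0,0,-0.041,0,0,35],[0,0,0,-0.041,0,0,35]]]'
python3 -m crank '[[[0,0,0,0,0.03,0,35],[0,0,0,0,0.03,0,35],[0,0,0,0,0.025,0,35],[0,0,0,0,0.012,0,35],[0,0,0,0,0.004,0,35]]]'
cat > st.py <<'E'
from h import *
from rig import robot
import sys
p=np.load('pose.npy'); o=robot.get_obs(); c=None
nest=np.r_[jw(p,[[.03,-.05,.018]])[0]]
R=Ro.from_quat(o['tool_rot']).as_matrix()
print(o['time'],'pos',o['position'].round(4),'F',o['ft_force'].round(1),'w',o['grip_width'].round(4),'yawx',np.degrees(np.arctan2(R[1,0],R[0,0])).round(2),'tilt',R[2,[0,2]].round(4))
print('nest in tool',((nest-o['position'])@R).round(4),'tcp in jig',wj(p,o['position']).round(4))
for n in sys.argv[2:]:
    c=robot.camera(n); im=c['img'][:,:,::-1]
    if n=='top': im=cv2.resize(im[110:290,190:390],None,fx=3.3,fy=3.3,interpolation=cv2.INTER_CUBIC)
    if n=='scene': im=cv2.resize(im[140:290,170:370],None,fx=4,fy=4,interpolation=cv2.INTER_CUBIC)
    cv2.imwrite(f'pics/{sys.argv[1]}_{n}.png',im)
E
python3 st.py a wrist scene
```

```text
time: 5.2
position: [0.6352, 0.2632, 0.1306]
tool_rot: [-0.489, 0.511, -0.511, 0.489]
ft_force: [0.0, -0.1, 0.2]
grip_width: 0.0305
time: 5.82
position: [0.6354, 0.2609, 0.029]
tool_rot: [-0.489, 0.511, -0.511, 0.488]
ft_force: [0.5, -0.4, 0.2]
grip_width: 0.0303Traceback (most recent call last):
  File "st.py", line 7, in <module>
    print(o['time'],'pos',o['position'].round(4),'F',o['ft_force'].round(1),'w',o['grip_width'].round(4),'yawx',np.degrees(np.arctan2(R[1,0],R[0,0])).round(2),'tilt',R[2,[0,2]].round(4))
                                                                                ^^^^^^^^^^^^^^^^^^^^^
AttributeError: 'float' object has no attribute 'round'
```

```bash
sed -i "s/o\['grip_width'\].round(4)/round(o['grip_width'],4)/" st.py
python3 st.py a wrist scene
```

```text
5.825 pos [0.6354 0.2609 0.029 ] F [ 0.5 -0.4  0.2] w 0.0303 yawx -92.6 tilt [ 0.0002 -0.0008]
nest in tool [0.1723 0.011  0.0005] tcp in jig [0.0661 0.1185]
```

View pics/a_scene.png

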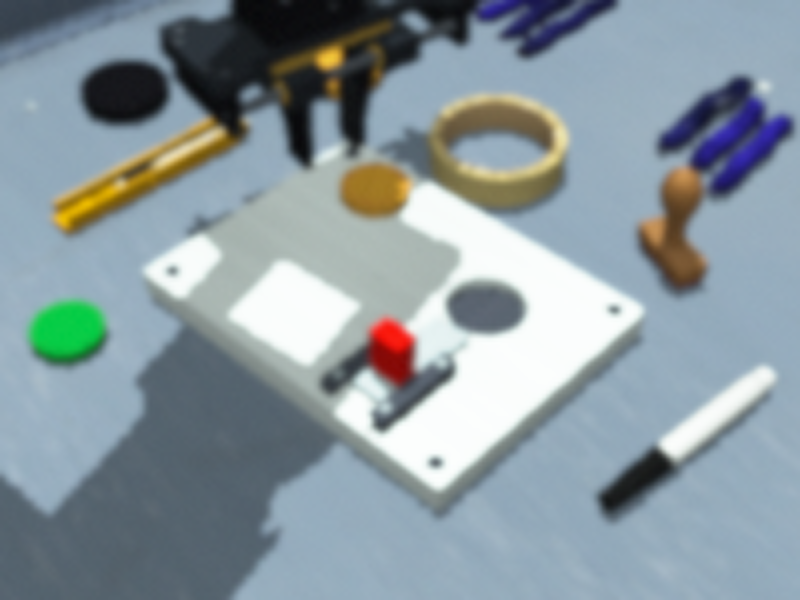

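View pics/a_wrist.png

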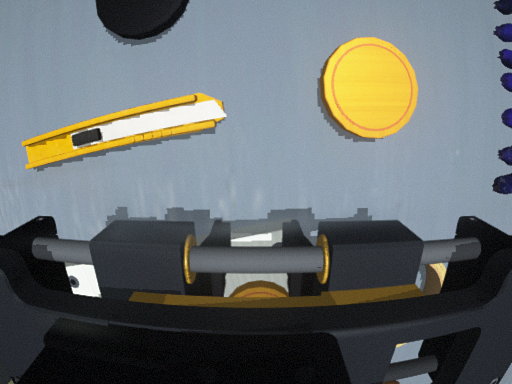

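```bash
python3 -m crank '[[[0,0,0,0.01,0,0,35],[0,0,0,0.01,0,0,35],[0,0,0,0.01,0,0,35],[0,0,0,0.01,0,0,35],[0,0,0,0.01,0,0,35]]]'
python3 -m crank '[[[0,0,0,0.01,0,0,35],[0,0,0,0.01,0,0,35],[0,0,0,0.01,0,0,35],[0,0,0,0.008,0,0,35],[0,0,0,0.004,0,0,35]]]'
python3 st.py b scene top
```

```text
time: 6.55
position: [0.6339, 0.2095, 0.0299]
tool_rot: [0.488, -0.512, 0.512, -0.488]
ft_force: [0.8, 2.4, 1.9]
grip_width: 0.0304
time: 7.18
position: [0.6316, 0.1676, 0.0296]
tool_rot: [-0.488, 0.512, -0.512, 0.488]
ft_force: [0.0, 1.7, 1.2]
grip_width: 0.0305
7.175 pos [0.6316 0.1676 0.0296] F [0.  1.7 1.2] w 0.0305 yawx -92.7 tilt [-0.     -0.0001]
nest in tool [0.0789 0.0116 0.0002] tcp in jig [0.0467 0.0271]
```

View pics/b_scene.png

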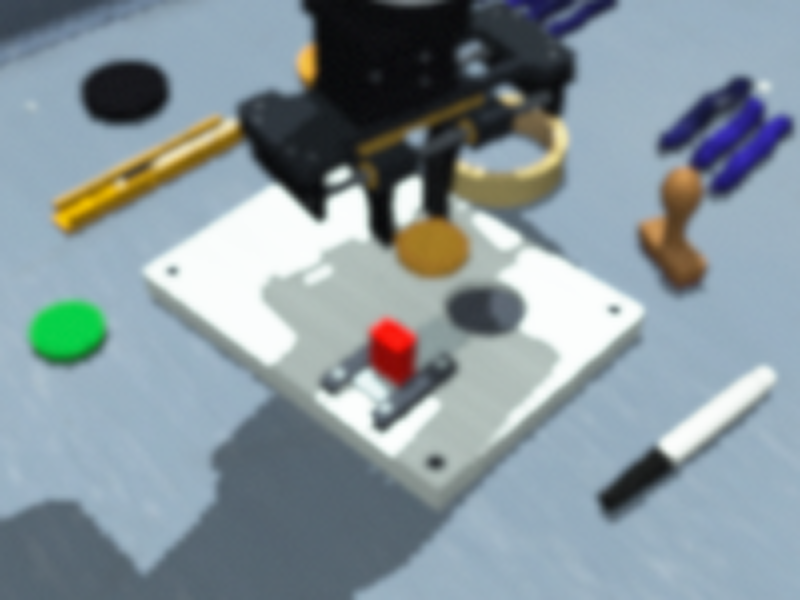

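View pics/b_top.png

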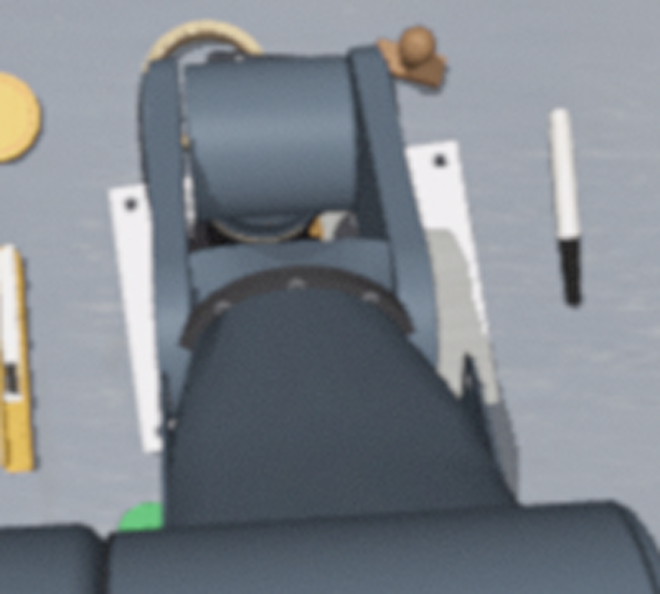

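```bash
python3 -m crank '[[[0,0,0,0.008,0,0,35],[0,0,0,0.008,0,0,35],[0,0,0,0.008,0,0,35],[0,0,0,0.008,0,0,35],[0,0,0,0.005,0,0,35]]]'
python3 -m crank '[[[0,0,0,0.003,0,0,35],[0,0,0,0.003,0,0,35],[0,0,0,0.003,0,0,35],[0,0,0,0.002,0,0,35],[0,0,0,0,0,0,35]]]'
python3 st.py c scene
```

```text
time: 7.9
position: [0.6298, 0.1304, 0.0295]
tool_rot: [-0.488, 0.512, -0.512, 0.488]
ft_force: [0.6, 1.4, -0.2]
grip_width: 0.0303
time: 8.52
position: [0.6293, 0.1198, 0.0294]
tool_rot: [0.488, -0.511, 0.512, -0.488]
ft_force: [0.2, 1.1, 0.4]
grip_width: 0.0304
8.525 pos [0.6293 0.1198 0.0294] F [0.2 1.1 0.4] w 0.0304 yawx -92.67 tilt [ 0.0005 -0.0003]
nest in tool [0.0311 0.0114 0.0003] tcp in jig [ 0.0364 -0.0196]
```

View pics/c_scene.png

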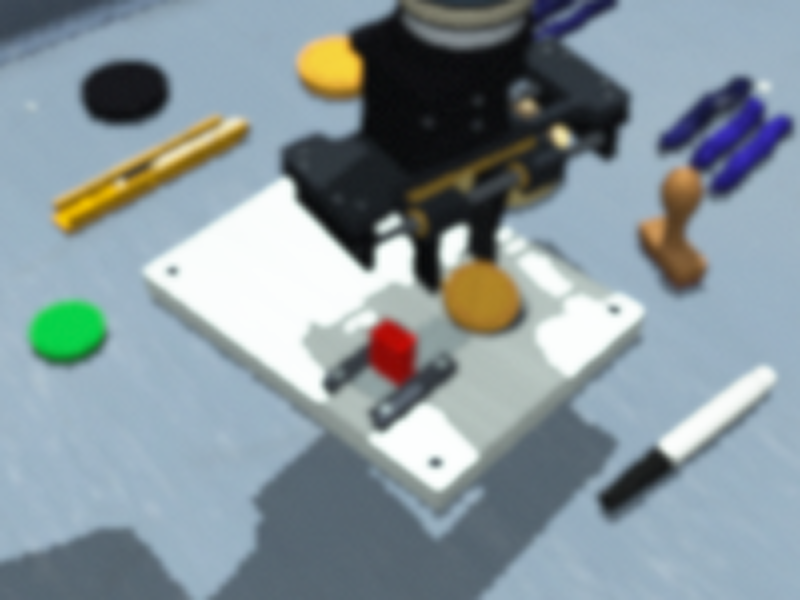

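The disc at about (295, 482) in the crop has tipped forward into the recess. I keep pushing slowly.

```bash
python3 -m crank '[[[0,0,0,0.001,0,0,35],[0,0,0,0.001,0,0,35],[0,0,0,0.001,0,0,35],[0,0,0,0.001,0,0,35],[0,0,0,0,0,0,35]]]'
python3 st.py d scene
```

```text
time: 9.2
position: [0.6291, 0.116, 0.0295]
tool_rot: [0.488, -0.512, 0.512, -0.488]
ft_force: [0.8, 0.0, 0.2]
grip_width: 0.0303
9.2 pos [0.6291 0.116  0.0295] F [0.8 0.  0.2] w 0.0303 yawx -92.67 tilt [ 0.0002 -0.0001]
nest in tool [0.0273 0.0116 0.0003] tcp in jig [ 0.0356 -0.0233]
```

View pics/d_scene.png

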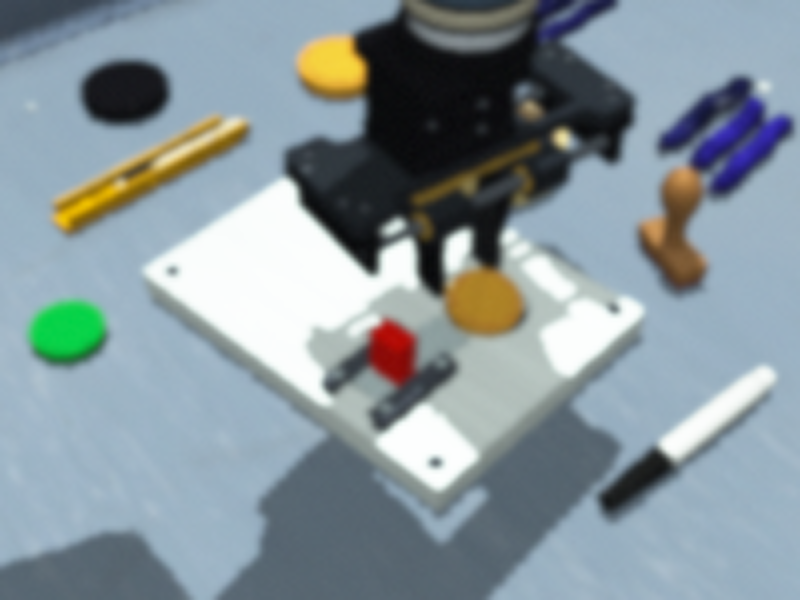

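```bash
python3 -m crank '[[[0,0,0,-0.01,0,0,35],[0,0,0,-0.005,-0.02,0,35],[0,0,0,0,-0.04,0,35],[0,0,0,0.03,-0.04,0,35],[0,0,0,0.05,0,0,35]]]'
python3 -m crank '[[[0,0,0,0,0,0,0],[0,0,0,0,0,0,0],[0,0,0,0,0,0,0],[0,0,0,0,0,0,0],[0,0,0,0,0,0,0]]]' 20
python3 - <<'E'
from h import *
from rig import robot
robot.camera("top")
o=robot.get_obs(); c=robot.camera("wrist"); d={'o':o,'c':c}; np.save('w3.npy',d,allow_pickle=True)
p=np.load('pose.npy'); nest=jw(p,[[.03,-.05,.018]])[0]
im=cv2.resize(c['img'][:,:,::-1][40:240,110:340],None,fx=3,fy=3,interpolation=cv2.INTER_CUBIC)
cv2.imwrite('pics/w3.png',im)
g=c['img']; hsv=cv2.cvtColor(g,cv2.COLOR_RGB2HSV)
b=(hsv[...,0]>12)&(hsv[...,0]<28)&(hsv[...,1]>110)
print(o['position'],[(x.round(1),s) for x,s in comp(b,300)[0]])
print('pred nest top',wproj(d,[nest]).round(1)); q=wproj(d,circ(*nest[:2],.018,.023)); print('pred disc extents',q.min(0),q.max(0))
E
```

```text
time: 9.88
position: [0.6296, 0.0524, 0.1352]
tool_rot: [0.487, -0.508, 0.513, -0.492]
ft_force: [0.7, 0.1, -0.7]
grip_width: 0.0305
time: 10.5
position: [0.626, 0.052, 0.1293]
tool_rot: [-0.489, 0.511, -0.511, 0.488]
ft_force: [-0.1, 0.7, 0.2]
grip_width: 0.0007
[0.62604926 0.05184377 0.12930965] [(array([256. , 151.8]), array([ 231,  127,   51,   50, 1997], dtype=int32)), (array([385.9, 175.2]), array([371, 152,  31,  51, 704], dtype=int32)), (array([407.9, 187.9]), array([394, 174,  28,  28, 577], dtype=int32)), (array([242.4, 298.5]), array([  84,  287,  294,   21, 3418], dtype=int32))]
pred nest top [[257.2 153.9]]
pred disc extents [231.58203255 128.30639212] [282.80668765 178.96642412]
```

View pics/w3.png

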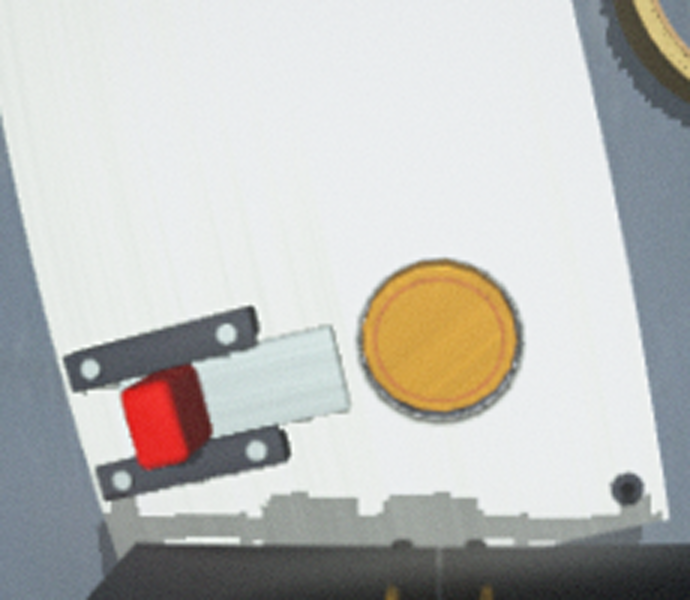

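The disc fills the recess flush: extents are 51 x 50 px, as predicted for a flush disc. Now I turn to the fixture yaw, go behind the post with the fingers shut, and push it along +x.

```bash
python3 -m crank '[[[0,-8,0,0,0,0,0],[0,-4.4,0,0,0,0,0],[0,0,0,-0.018,0,-0.054,0],[0,0,0,-0.018,0,-0.054,0],[0,0,0,0,0,0,0]]]'
python3 st.py e
```

```text
time: 11.22
position: [0.5059, 0.0698, 0.1286]
tool_rot: [0.543, -0.459, 0.452, -0.539]
ft_force: [0.1, 0.9, -0.6]
grip_width: 0.0
11.225 pos [0.5059 0.0698 0.1286] F [ 0.1  0.9 -0.6] w 0.0 yawx -80.21 tilt [-0.0028 -0.0105]
nest in tool [0.0025 0.1092 0.1248] tcp in jig [-0.0937 -0.0481]
```

```bash
python3 -m crank '[[[0,0,0,0,0,0,0],[0,0,0,0,0.025,0,0],[0,0,0,0,0.025,0,0],[0,0,0,0,0.008,0,0],[0,0,0,0,0,0,0]]]'
python3 st.py f scene
```

```text
time: 11.85
position: [0.5148, 0.0683, 0.0713]
tool_rot: [-0.54, 0.456, -0.456, 0.541]
ft_force: [0.2, -0.8, 0.5]
grip_width: 0.0006
11.85 pos [0.5148 0.0683 0.0713] F [ 0.2 -0.8  0.5] w 0.0006 yawx -80.29 tilt [0.0001 0.0005]
nest in tool [-0.001   0.0533  0.1151] tcp in jig [-0.0851 -0.0511]
```

View pics/f_scene.png

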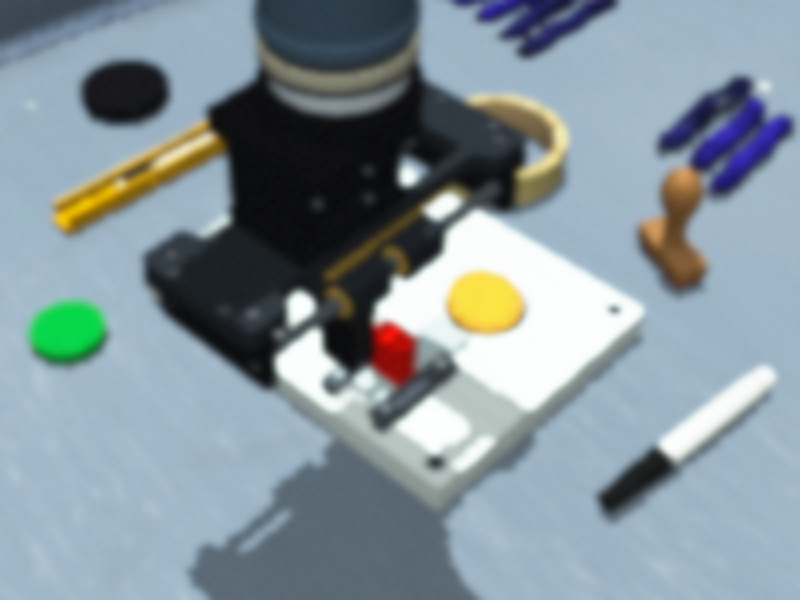

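```bash
python3 -m crank '[[[0,0,0,0,0.015,0,0],[0,0,0,0,0.012,0,0],[0,0,0,0,0.004,0,0],[0,0,0,0,0,0.003,0],[0,0,0,0,0,0.003,0]]]'
python3 -m crank '[[[0,0,0,0,0,0.004,0],[0,0,0,0,0,0.004,0],[0,0,0,0,0,0.004,0],[0,0,0,0,0,0.004,0],[0,0,0,0,0,0.002,0]]]'
python3 st.py g scene
```

```text
time: 12.52
position: [0.5201, 0.0695, 0.0407]
tool_rot: [-0.54, 0.456, -0.456, 0.541]
ft_force: [-0.2, 0.0, -0.2]
grip_width: 0.0005
time: 13.15
position: [0.5372, 0.0725, 0.0406]
tool_rot: [0.541, -0.456, 0.456, -0.54]
ft_force: [-1.9, -0.7, 2.0]
grip_width: 0.0002
13.15 pos [0.5372 0.0725 0.0406] F [-1.9 -0.7  2. ] w 0.0002 yawx -80.27 tilt [-0.     -0.0006]
nest in tool [-0.0006  0.0225  0.0924] tcp in jig [-0.0624 -0.0507]
```

View pics/g_scene.png

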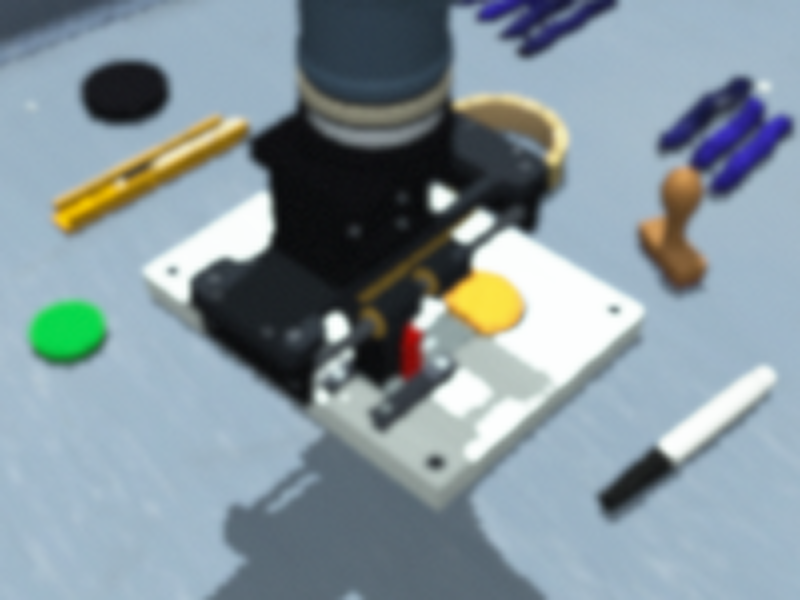

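```bash
python3 -m crank '[[[0,0,0,0,0,0.003,0],[0,0,0,0,0,0.003,0],[0,0,0,0,0,0.003,0],[0,0,0,0,0,0.001,0],[0,0,0,0,0,0.001,0]]]'
python3 -m crank '[[[0,0,0,0,0,0.0005,0],[0,0,0,0,0,0.0005,0],[0,0,0,0,0,0,0],[0,0,0,0,0,0,0],[0,0,0,0,0,0,0]]]'; python3 st.py h
```

```text
time: 13.82
position: [0.5408, 0.0734, 0.0404]
tool_rot: [0.545, -0.459, 0.451, -0.537]
ft_force: [-14.2, -8.1, 13.0]
grip_width: 0.0003
time: 14.45
position: [0.5408, 0.0734, 0.0404]
tool_rot: [0.545, -0.46, 0.451, -0.537]
ft_force: [-14.6, -7.4, 12.9]
grip_width: 0.0004
14.45 pos [0.5408 0.0734 0.0404] F [-14.6  -7.4  12.9] w 0.0004 yawx -80.17 tilt [-0.0014 -0.0177]
nest in tool [-0.0001  0.0208  0.089 ] tcp in jig [-0.0586 -0.0504]
```

```bash
python3 -m crank '[[[0,0,0,0,0,-0.003,0],[0,0,0,0,0,-0.003,0],[0,0,0,0,0,0,0],[0,0,0,0,0,0,0],[0,0,0,0,0,0,0]]]'; python3 st.py i scene
```

```text
time: 15.08
position: [0.5402, 0.0732, 0.0404]
tool_rot: [0.542, -0.457, 0.454, -0.539]
ft_force: [-5.8, -3.7, 5.8]
grip_width: 0.0
15.075 pos [0.5402 0.0732 0.0404] F [-5.8 -3.7  5.8] w 0.0 yawx -80.24 tilt [-0.0006 -0.0064]
nest in tool [-0.0004  0.0219  0.0894] tcp in jig [-0.0592 -0.0505]
```

View pics/i_scene.png

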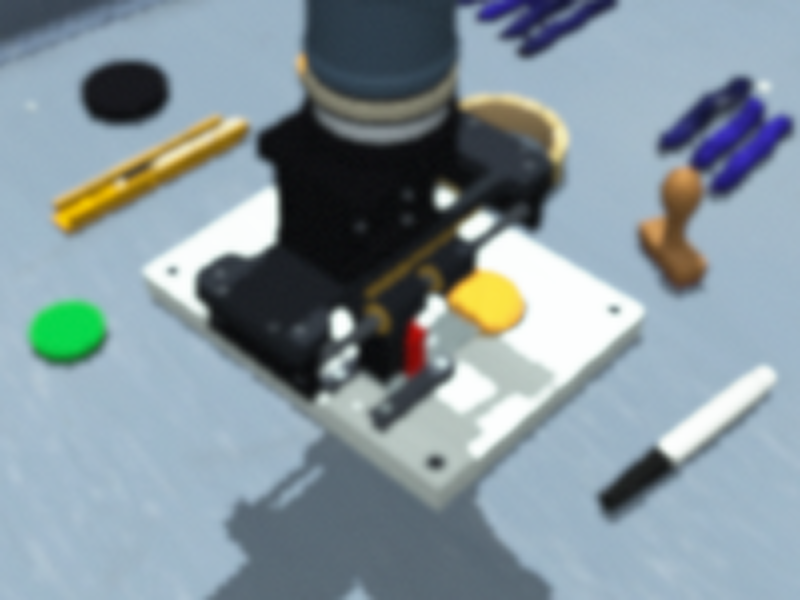

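```bash
python3 -m crank '[[[0,0,0,0,0,-0.008,0],[0,0,0,0,0,-0.012,0],[0,0,0,0,-0.03,0,0],[0,0,0,0,-0.05,0,0],[0,0,0,0.03,-0.02,0,0]]]'
python3 -m crank '[[[0,0,0,0.01,0,0.03,0],[0,0,0,0,0,0.03,0],[0,0,0,0,0,0.03,0],[0,0,0,0,0,0,0],[0,0,0,0,0,0,0]]]'
python3 st.py j scene
python3 - <<'E'
from h import *
from rig import robot
o=robot.get_obs(); c=robot.camera("wrist"); d={'o':o,'c':c}; np.save('w4.npy',d,allow_pickle=True)
cv2.imwrite('pics/w4.png',cv2.resize(c['img'][:,:,::-1][:250,60:400],None,fx=2.3,fy=2.3,interpolation=cv2.INTER_CUBIC))
E
```

```text
time: 15.75
position: [0.5292, 0.0417, 0.1429]
tool_rot: [-0.54, 0.454, -0.456, 0.542]
ft_force: [1.0, -0.0, -0.5]
grip_width: 0.0005
time: 16.38
position: [0.6172, 0.0461, 0.1399]
tool_rot: [0.541, -0.457, 0.455, -0.54]
ft_force: [-0.1, 0.2, 0.1]
grip_width: 0.0003
16.375 pos [0.6172 0.0461 0.1399] F [-0.1  0.2  0.1] w 0.0003 yawx -80.26 tilt [-0.0007 -0.0026]
nest in tool [-0.0401  0.1219  0.0183] tcp in jig [ 0.0121 -0.0902]
```

View pics/j_scene.png

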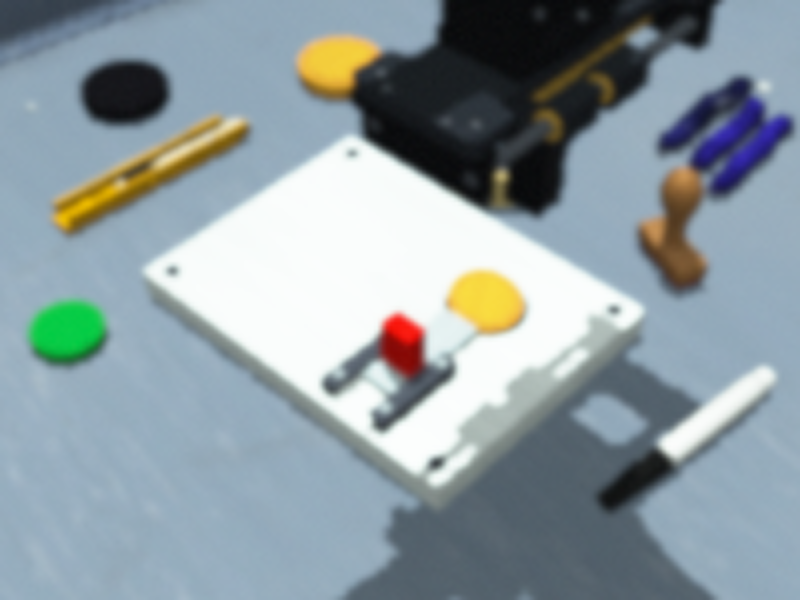

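View pics/w4.png

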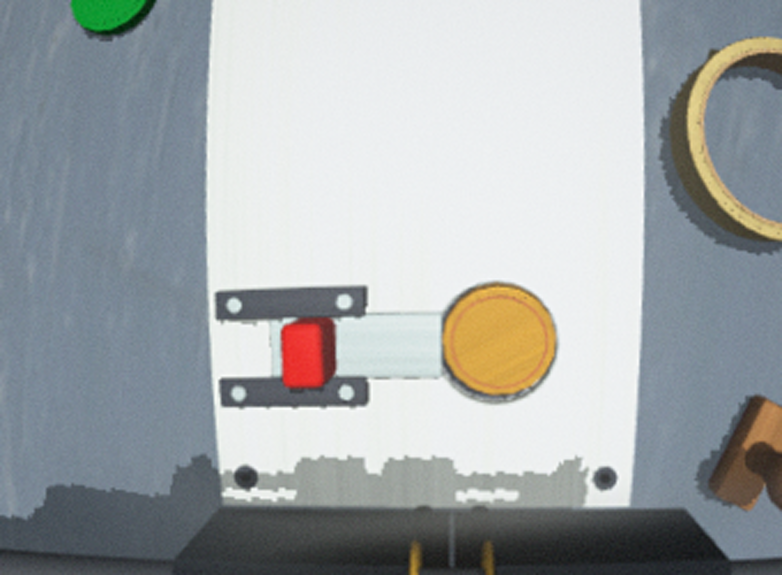

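Run:
```python
from h import *
from rig import robot
p=np.load('pose.npy'); nest=jw(p,[[.03,-.05,.018]])[0]
d=np.load('w4.npy',allow_pickle=True).item(); c=robot.camera("scene"); np.save('s4.npy',c,allow_pickle=True)
S=6
a=cv2.resize(d['c']['img'][:,:,::-1][110:190,215:330],None,fx=S,fy=S,interpolation=cv2.INTER_CUBIC)
for q in wproj(d,circ(*nest[:2],.018,.025,60)): cv2.circle(a,tuple(int(round(v)) for v in (q-[215,110]+.5)*S),1,(0,0,255),-1)
b=cv2.resize(c['img'][:,:,::-1][195:240,265:320],None,fx=12,fy=12,interpolation=cv2.INTER_CUBIC)
for q in proj(c,circ(*nest[:2],.018,.025,60)): cv2.circle(b,tuple(int(round(v)) for v in (q-[265,195]+.5)*12),1,(0,0,255),-1)
cv2.imwrite('pics/k_w.png',a); cv2.imwrite('pics/k_s.png',b)
```

```text
(no output)
```

View pics/k_w.png

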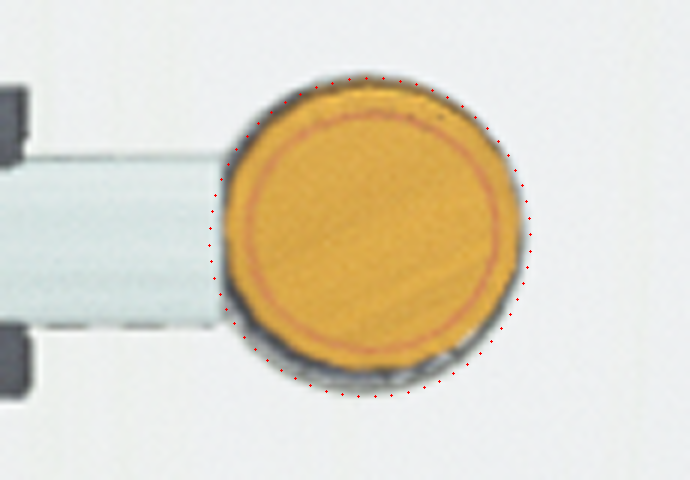

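View pics/k_s.png

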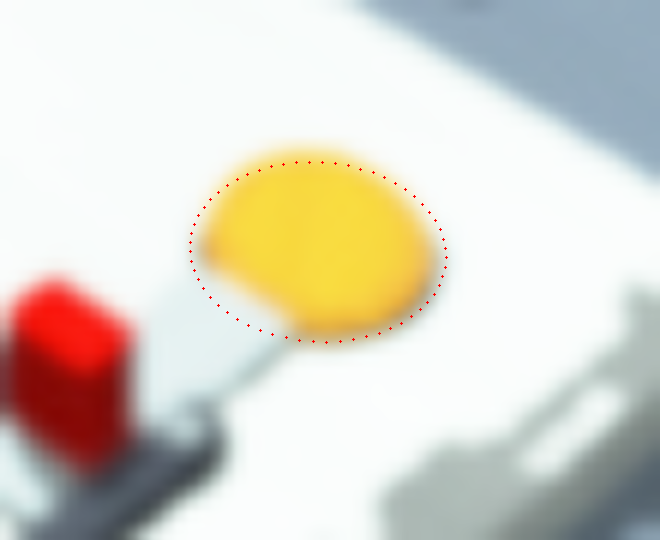

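The keeper tip butts against the disc's edge. The printed ring looks foreshortened along the fixture's y (ratio 0.96), and a gap shows on the -y side. So the disc is tilted, with its +y edge still resting on the rim. I'll nudge that edge about 4 mm further in -y with the shut fingertips.

```bash
python3 -m crank '[[[0,0,0,-0.043,0,0.0095,0],[0,0,0,-0.043,0,0.0095,0],[0,0,0,0,0,0,0],[0,0,0,0,0.04,0,0],[0,0,0,0,0.03,0,0]]]'; python3 st.py l
python3 -m crank '[[[0,0,0,0,0,0,0],[0,0,0,0,0,0,0],[0,0,0,0,0.028,0,0],[0,0,0,0,0.012,0,0],[0,0,0,0,0,0,0]]]'; python3 st.py l scene
```

```text
time: 17.15
position: [0.6224, 0.1331, 0.0698]
tool_rot: [0.541, -0.456, 0.456, -0.54]
ft_force: [0.3, 0.3, -0.4]
grip_width: 0.0001
17.15 pos [0.6224 0.1331 0.0698] F [ 0.3  0.3 -0.4] w 0.0001 yawx -80.28 tilt [ 0.0005 -0.0006]
nest in tool [ 0.0446  0.0518 -0.0018] tcp in jig [ 0.0318 -0.0053]
time: 17.77
position: [0.623, 0.1338, 0.0306]
tool_rot: [0.541, -0.456, 0.456, -0.54]
ft_force: [-0.6, 0.1, -0.8]
grip_width: 0.0003
17.775 pos [0.623  0.1338 0.0306] F [-0.6  0.1 -0.8] w 0.0003 yawx -80.28 tilt [ 0.     -0.0006]
nest in tool [ 0.0453  0.0126 -0.0025] tcp in jig [ 0.0325 -0.0047]
```

View pics/l_scene.png

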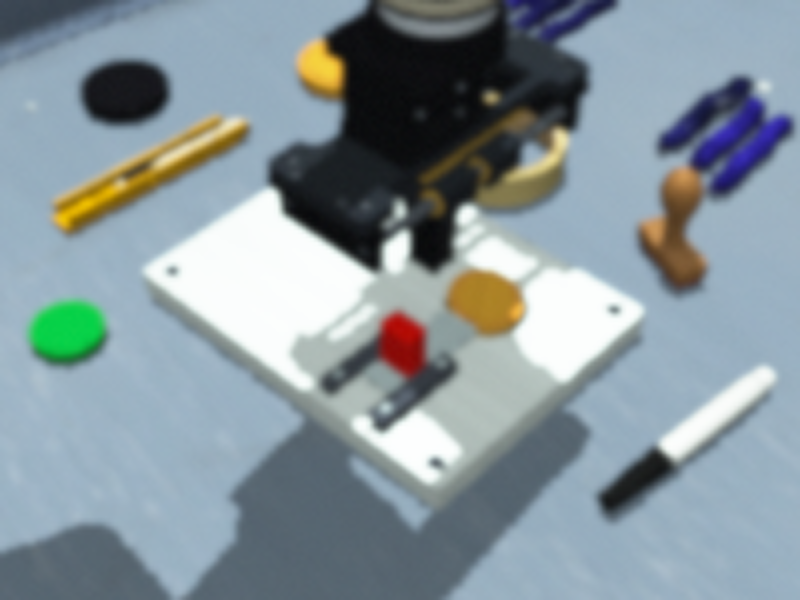

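```bash
python3 -m crank '[[[0,0,0,0.003,0.001,0,0],[0,0,0,0.003,0,0,0],[0,0,0,0.002,0,0,0],[0,0,0,0.001,0,0,0],[0,0,0,0.001,0,0,0]]]'; python3 st.py m
python3 -m crank '[[[0,0,0,0.001,0,0,0],[0,0,0,0.001,0,0,0],[0,0,0,0.001,0,0,0],[0,0,0,0,0,0,0],[0,0,0,0,0,0,0]]]'; python3 st.py m scene
```

```text
time: 18.45
position: [0.6249, 0.124, 0.0296]
tool_rot: [-0.541, 0.456, -0.456, 0.541]
ft_force: [-0.8, 0.1, -0.2]
grip_width: 0.0004
18.45 pos [0.6249 0.124  0.0296] F [-0.8  0.1 -0.2] w 0.0004 yawx -80.27 tilt [-0.      0.0001]
nest in tool [ 0.0353  0.0116 -0.0028] tcp in jig [ 0.0327 -0.0147]
time: 19.08
position: [0.6254, 0.121, 0.0296]
tool_rot: [0.541, -0.456, 0.456, -0.541]
ft_force: [0.9, 0.1, 0.1]
grip_width: 0.0006
19.075 pos [0.6254 0.121  0.0296] F [0.9 0.1 0.1] w 0.0006 yawx -80.27 tilt [0.0001 0.    ]
nest in tool [ 0.0323  0.0116 -0.0028] tcp in jig [ 0.0327 -0.0177]
```

View pics/m_scene.png

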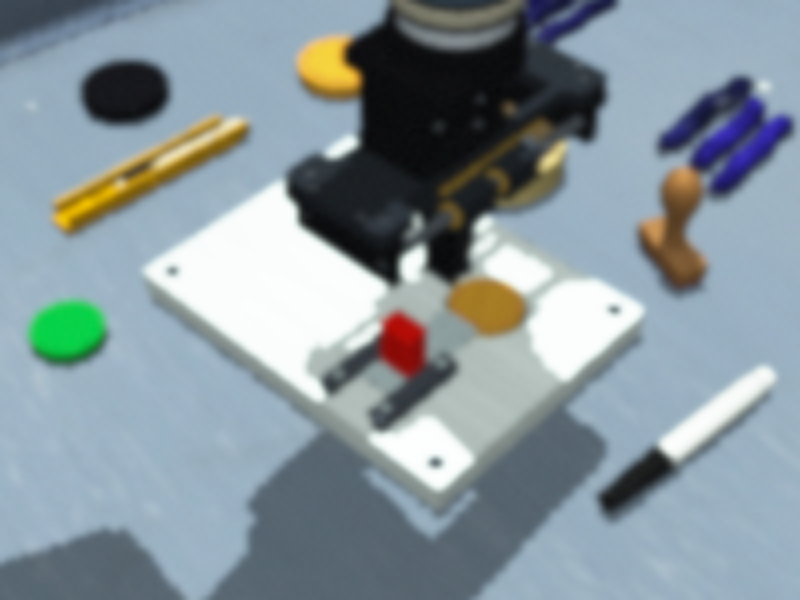

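```bash
python3 -m crank '[[[0,0,0,0.001,0,0,0],[0,0,0,0.001,0,0,0],[0,0,0,0.001,0,0,0],[0,0,0,0,0,0,0],[0,0,0,0,0,0,0]]]'; python3 st.py n
python3 -m crank '[[[0,0,0,-0.005,0,0,0],[0,0,0,-0.005,-0.03,0,0],[0,0,0,0,-0.05,0,0],[0,0,0,0.04,-0.03,-0.01,0],[0,0,0,0.045,0,-0.01,0]]]'
python3 -m crank '[[[0,0,0,0,0,0,0],[0,0,0,0,0,0,0],[0,0,0,0,0,0,0],[0,0,0,0,0,0,0],[0,0,0,0,0,0,0]]]'
cat > wv.py <<'E'
from h import *
from rig import robot
import sys
n=sys.argv[1]
p=np.load('pose.npy'); nest=jw(p,[[.03,-.05,.018]])[0]
o=robot.get_obs(); c=robot.camera("wrist"); d={'o':o,'c':c}; np.save(n+'.npy',d,allow_pickle=True)
S=6; q0=wproj(d,[nest])[0].astype(int); x0,y0=q0[0]-75,q0[1]-45
a=cv2.resize(c['img'][:,:,::-1][y0:y0+90,x0:x0+120],None,fx=S,fy=S,interpolation=cv2.INTER_CUBIC)
for q in wproj(d,circ(*nest[:2],.018,.025,60)): cv2.circle(a,tuple(int(round(v)) for v in (q-[x0,y0]+.5)*S),1,(0,0,255),-1)
cv2.imwrite(f'pics/{n}_w.png',a)
c=robot.camera("scene")
b=cv2.resize(c['img'][:,:,::-1][195:240,255:320],None,fx=12,fy=12,interpolation=cv2.INTER_CUBIC)
for q in proj(c,circ(*nest[:2],.018,.025,60)): cv2.circle(b,tuple(int(round(v)) for v in (q-[255,195]+.5)*12),1,(0,0,255),-1)
cv2.imwrite(f'pics/{n}_s.png',b)
E
python3 wv.py o; python3 st.py o
```

```text
time: 19.75
position: [0.6259, 0.1182, 0.0295]
tool_rot: [-0.541, 0.456, -0.456, 0.541]
ft_force: [0.7, -0.1, 0.7]
grip_width: 0.0006
19.75 pos [0.6259 0.1182 0.0295] F [ 0.7 -0.1  0.7] w 0.0006 yawx -80.27 tilt [-0.  0.]
nest in tool [ 0.0294  0.0115 -0.0027] tcp in jig [ 0.0327 -0.0206]
time: 20.38
position: [0.6209, 0.041, 0.143]
tool_rot: [-0.54, 0.453, -0.457, 0.543]
ft_force: [0.6, -1.4, 0.0]
grip_width: 0.0
time: 21.0
position: [0.6187, 0.0416, 0.1393]
tool_rot: [0.541, -0.456, 0.455, -0.541]
ft_force: [-0.3, 0.2, 0.4]
grip_width: 0.0004
21.1 pos [0.6188 0.0413 0.1394] F [0.  0.2 0.5] w 0.0005 yawx -80.24 tilt [-0.     -0.0001]
nest in tool [-0.0451  0.1214  0.0172] tcp in jig [ 0.0128 -0.0952]
```

View pics/o_w.png

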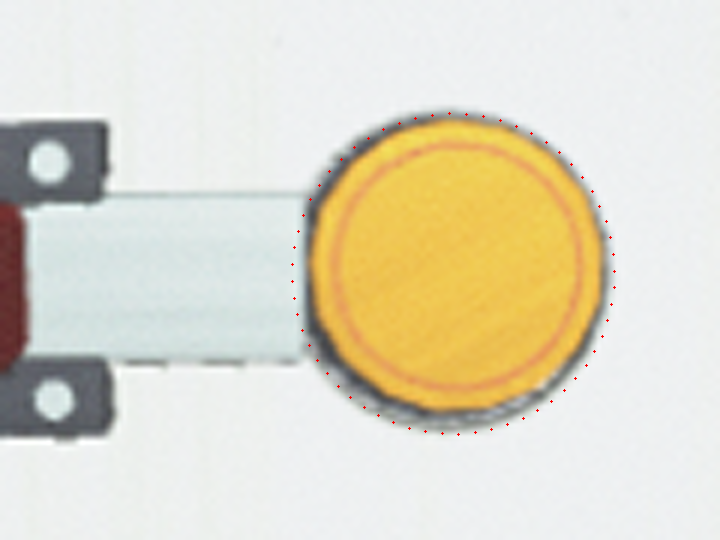

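View pics/o_s.png

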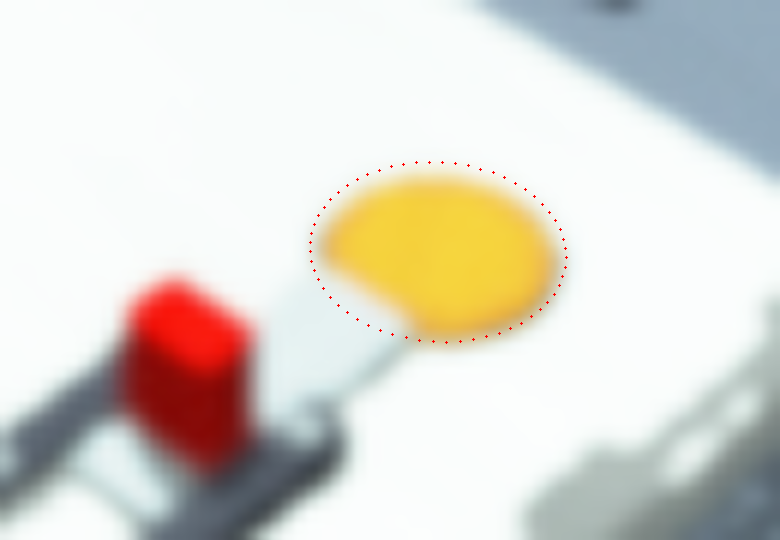

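The disc now looks round and flush: about 45.8 mm across in both directions at plate level, and the raised edge has dropped in the scene view. Back to the post.

```bash
python3 -m crank '[[[0,0,0,-0.0225,0,-0.044,0],[0,0,0,-0.0225,0,-0.044,0],[0,0,0,0,0,0,0],[0,0,0,0,0.03,0,0],[0,0,0,0,0.03,0,0]]]'
python3 -m crank '[[[0,0,0,0,0.03,0,0],[0,0,0,0,0.01,0,0],[0,0,0,0,0,0,0],[0,0,0,0,0,0,0],[0,0,0,0,0,0,0]]]'; python3 st.py q scene
```

```text
time: 21.72
position: [0.5267, 0.0701, 0.0797]
tool_rot: [-0.54, 0.455, -0.457, 0.541]
ft_force: [0.5, -0.5, -0.4]
grip_width: 0.0004
time: 22.35
position: [0.5253, 0.0703, 0.0406]
tool_rot: [-0.54, 0.455, -0.456, 0.541]
ft_force: [-0.6, 0.2, -0.1]
grip_width: 0.0006
22.35 pos [0.5253 0.0703 0.0406] F [-0.6  0.2 -0.1] w 0.0006 yawx -80.27 tilt [0.0006 0.0022]
nest in tool [-0.0008  0.0228  0.1044] tcp in jig [-0.0744 -0.0509]
```

View pics/q_scene.png

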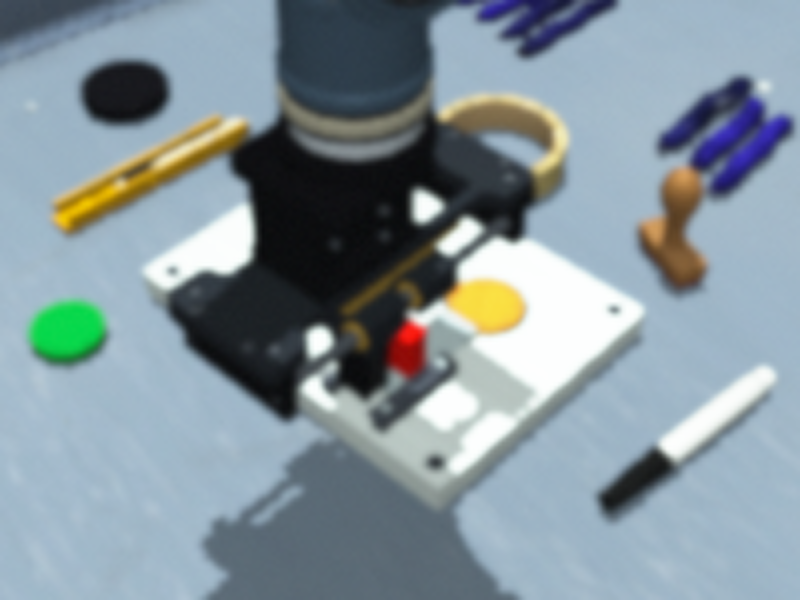

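```bash
python3 -m crank '[[[0,0,0,0,0,0.004,0],[0,0,0,0,0,0.004,0],[0,0,0,0,0,0.004,0],[0,0,0,0,0,0.003,0],[0,0,0,0,0,0.002,0]]]'; python3 st.py r
python3 -m crank '[[[0,0,0,0,0,0.001,0],[0,0,0,0,0,0.001,0],[0,0,0,0,0,0.001,0],[0,0,0,0,0,0,0],[0,0,0,0,0,0,0]]]'; python3 st.py r scene
```

```text
time: 23.02
position: [0.5407, 0.0732, 0.0394]
tool_rot: [0.541, -0.456, 0.455, -0.54]
ft_force: [-1.1, -1.3, 1.6]
grip_width: 0.0003
23.025 pos [0.5407 0.0732 0.0394] F [-1.1 -1.3  1.6] w 0.0003 yawx -80.25 tilt [-0.0001 -0.0016]
nest in tool [-0.0005  0.0213  0.0888] tcp in jig [-0.0588 -0.0506]
time: 23.65
position: [0.5442, 0.0737, 0.0395]
tool_rot: [-0.541, 0.456, -0.456, 0.541]
ft_force: [-1.0, -1.0, -1.1]
grip_width: 0.0002
23.65 pos [0.5442 0.0737 0.0395] F [-1.  -1.  -1.1] w 0.0002 yawx -80.27 tilt [0.     0.0001]
nest in tool [-0.0006  0.0215  0.0852] tcp in jig [-0.0552 -0.0507]
```

View pics/r_scene.png

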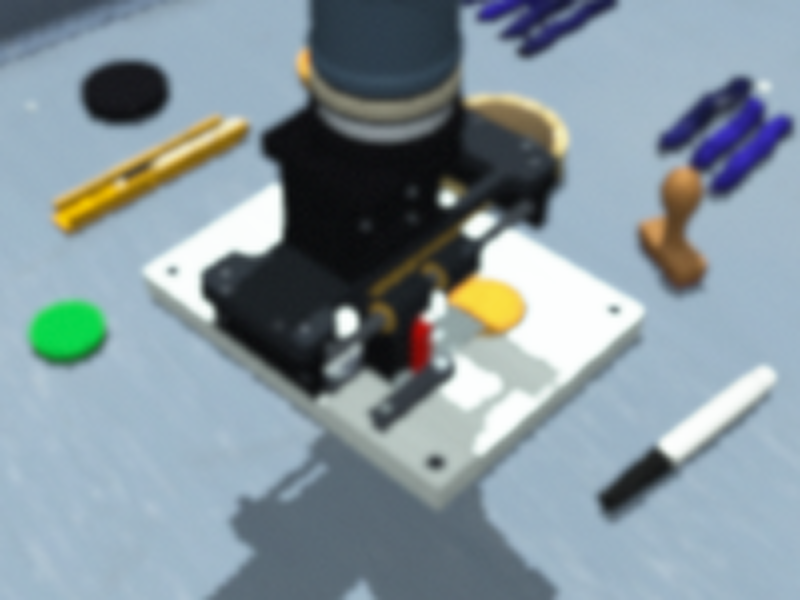

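It moves past the earlier blocking point at about 1.5 N, so I continue.

```bash
python3 -m crank '[[[0,0,0,0,0,0.002,0],[0,0,0,0,0,0.002,0],[0,0,0,0,0,0.002,0],[0,0,0,0,0,0.002,0],[0,0,0,0,0,0.001,0]]]'; python3 st.py s
python3 -m crank '[[[0,0,0,0,0,0.001,0],[0,0,0,0,0,0.001,0],[0,0,0,0,0,0.0005,0],[0,0,0,0,0,0.0005,0],[0,0,0,0,0,0,0]]]'; python3 st.py s scene
```

```text
time: 24.32
position: [0.5532, 0.0753, 0.0395]
tool_rot: [-0.541, 0.456, -0.456, 0.541]
ft_force: [-1.1, -0.7, 0.3]
grip_width: 0.0003
24.325 pos [0.5532 0.0753 0.0395] F [-1.1 -0.7  0.3] w 0.0003 yawx -80.27 tilt [0. 0.]
nest in tool [-0.0006  0.0215  0.0761] tcp in jig [-0.0461 -0.0507]
time: 24.95
position: [0.5542, 0.0755, 0.0395]
tool_rot: [0.542, -0.457, 0.455, -0.54]
ft_force: [-5.1, -3.0, 3.6]
grip_width: 0.0006
24.95 pos [0.5542 0.0755 0.0395] F [-5.1 -3.   3.6] w 0.0006 yawx -80.25 tilt [-0.0003 -0.0037]
nest in tool [-0.0005  0.0212  0.0751] tcp in jig [-0.045  -0.0506]
```

View pics/s_scene.png

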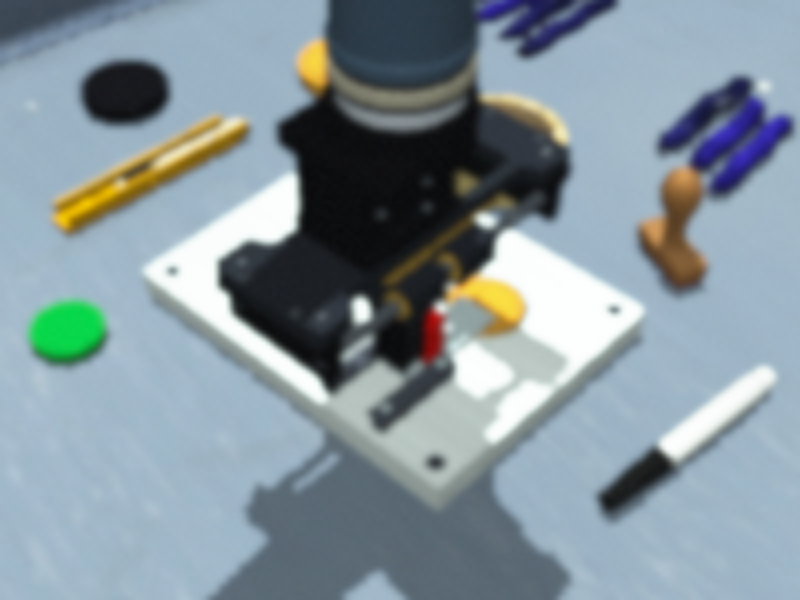

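```bash
python3 -m crank '[[[0,0,0,0,0,0.001,0],[0,0,0,0,0,0.001,0],[0,0,0,0,0,0,0],[0,0,0,0,0,0,0],[0,0,0,0,0,0,0]]]'; python3 st.py t
python3 -m crank '[[[0,0,0,0,0,-0.006,0],[0,0,0,0,0,-0.012,0],[0,0,0,0,-0.03,0,0],[0,0,0,0,-0.05,0,0],[0,0,0,-0.02,-0.02,0,0]]]'
python3 -m crank '[[[0,0,0,0.05,0,0.02,0],[0,0,0,0.025,0,0.03,0],[0,0,0,0,0,0.02,0],[0,0,0,0,0,0,0],[0,0,0,0,0,0,0]]]'
python3 wv.py u; python3 st.py u scene
```

```text
time: 25.62
position: [0.5543, 0.0756, 0.0394]
tool_rot: [0.543, -0.458, 0.454, -0.539]
ft_force: [-8.5, -4.6, 5.2]
grip_width: 0.0005
25.625 pos [0.5543 0.0756 0.0394] F [-8.5 -4.6  5.2] w 0.0005 yawx -80.23 tilt [-0.0006 -0.0078]
nest in tool [-0.0004  0.0208  0.0752] tcp in jig [-0.045  -0.0505]
time: 26.25
position: [0.5391, 0.0922, 0.1422]
tool_rot: [-0.539, 0.455, -0.458, 0.542]
ft_force: [-0.0, 0.2, -1.4]
grip_width: 0.0004
time: 26.88
position: [0.6171, 0.0311, 0.1391]
tool_rot: [0.541, -0.456, 0.455, -0.54]
ft_force: [-0.5, 0.1, 0.4]
grip_width: 0.0006
26.975 pos [0.6171 0.0312 0.1393] F [-1.   0.2 -0.1] w 0.0007 yawx -80.24 tilt [-0.0005 -0.0015]
nest in tool [-0.0548  0.1213  0.0208] tcp in jig [ 0.0095 -0.1049]
```

View pics/u_w.png

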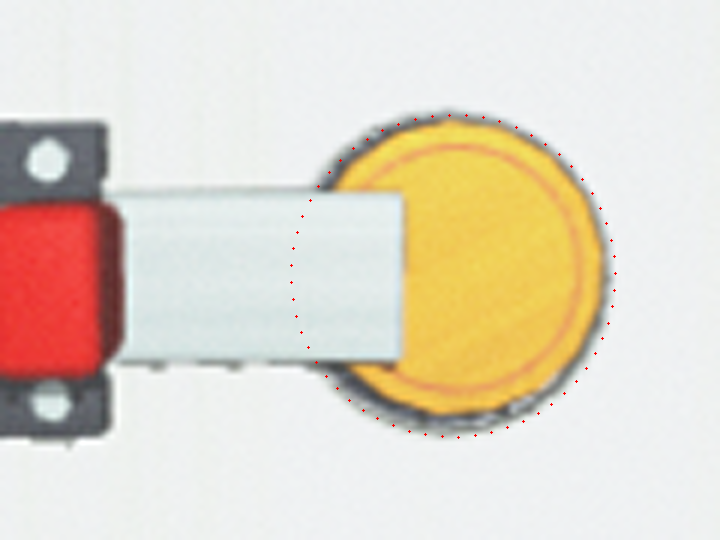

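View pics/u_scene.png

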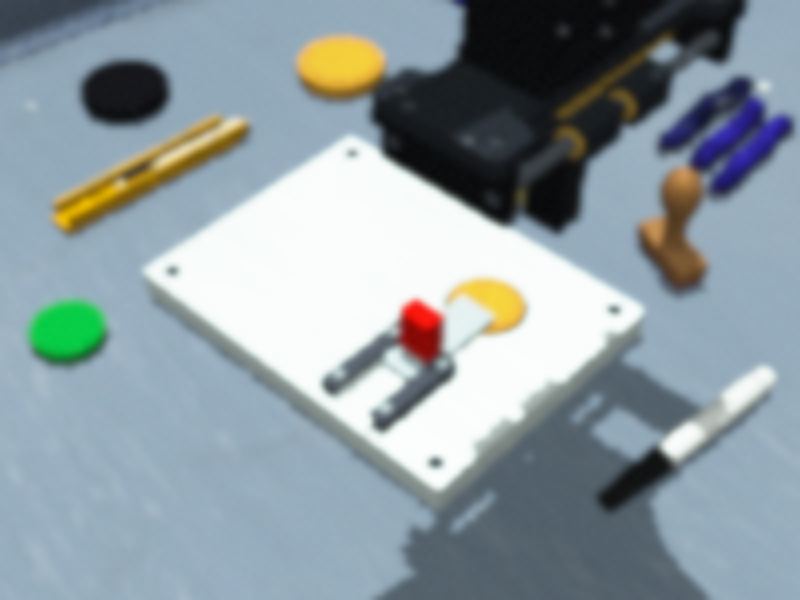

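Run:
```python
from h import *
p=np.load('pose.npy')
d=np.load('u.npy',allow_pickle=True).item(); nest=jw(p,[[.03,-.05,.018]])[0]
q0=wproj(d,[nest])[0].astype(int); o=np.array([q0[0]-75,q0[1]-45])
def jx(uv,z): 
    ft=least_squares(lambda q:(wproj(d,[[q[0],q[1],z]])-[uv]).ravel(),[.6,.09]).x; return wj(p,ft).round(4)
f=lambda a:np.array(a)/6-.5+o
print('tip',jx(f([403,277]),.0235),'disc +x edge',jx(f([604,265]),.018),'rail ends',jx(f([106,155]),.0275),jx(f([112,400]),.0275),'rim left',jx(f([335,165]),.018), 'post +x face top',jx(f([98,290]),.0555))
d=np.load('o.npy',allow_pickle=True).item(); q0=wproj(d,[nest])[0].astype(int); o=np.array([q0[0]-75,q0[1]-45])
print('tip before',jx(f([308,277]),.0235),'rail',jx(f([106,155]),.0275))
```

```text
tip [ 0.0219 -0.0498] disc +x edge [ 0.0533 -0.0478] rail ends [-0.0221 -0.0312] [-0.0217 -0.068 ] rim left [ 0.0117 -0.0329] post +x face top [-0.02   -0.0495]
tip before [ 0.0076 -0.0499] rail [-0.0223 -0.031 ]
```

Run:
```python
from h import *
p=np.load('pose.npy')
for n in['w2','w3','w4','o','u']:
    d=np.load(n+'.npy',allow_pickle=True).item(); im=cv2.cvtColor(d['c']['img'],cv2.COLOR_RGB2LAB).astype(np.float32)
    xs=np.arange(-.012,.034,.00025)
    prof=[]
    for y in np.linspace(-.058,-.042,15):
        q=wproj(d,jw(p,np.c_[xs,np.full_like(xs,y),np.full_like(xs,.0235)])).astype(np.float32)
        prof.append(cv2.remap(im,q[:,0][None],q[:,1][None],cv2.INTER_LINEAR)[0])
    P=np.mean(prof,0); g=np.linalg.norm(np.gradient(P,axis=0),axis=1)
    i=np.argsort(-g)[:6]; 
    pk=[(round(xs[k]*1e3,2),round(float(g[k]),1)) for k in range(1,len(g)-1) if g[k]>g[k-1] and g[k]>=g[k+1] and g[k]>1.0]
    # rail end: y -32 z .0275
    xr=np.arange(-.03,-.012,.00025); pr=[]
    for y in np.linspace(-.036,-.028,9):
        q=wproj(d,jw(p,np.c_[xr,np.full_like(xr,y),np.full_like(xr,.0275)])).astype(np.float32); pr.append(cv2.remap(im,q[:,0][None],q[:,1][None],cv2.INTER_LINEAR)[0])
    gr=np.linalg.norm(np.gradient(np.mean(pr,0),axis=0),axis=1)
    print(n,'tip peaks',pk,'rail end',xr[gr.argmax()]*1e3)
```

```text
w2 tip peaks [(np.float64(-1.5), 7.0), (np.float64(0.0), 10.7), (np.float64(5.5), 10.5), (np.float64(7.5), 7.2)] rail end -20.99999999999999
w3 tip peaks [(np.float64(-1.5), 7.4), (np.float64(0.0), 11.9), (np.float64(5.75), 12.7), (np.float64(7.75), 7.5), (np.float64(10.25), 1.9), (np.float64(11.75), 2.1)] rail end -20.74999999999999
w4 tip peaks [(np.float64(7.25), 17.2), (np.float64(8.0), 7.4), (np.float64(9.0), 7.9), (np.float64(10.0), 2.1), (np.float64(10.5), 2.2), (np.float64(12.5), 2.1)] rail end -22.499999999999993
o tip peaks [(np.float64(7.5), 20.0), (np.float64(8.0), 10.5), (np.float64(9.25), 13.3), (np.float64(11.0), 2.2), (np.float64(12.75), 2.4)] rail end -21.999999999999993
u tip peaks [(np.float64(20.75), 3.3), (np.float64(21.75), 10.8)] rail end -21.749999999999993
```

Measured travel is about 25 mm of 26. The finger's back seemed to contact at a slant, so I'll confirm the end stop with a clean push: a quarter turn, so that the flat 19 mm pad sides face the post.

```bash
python3 -m crank '[[[0,-10,0,0,0,0,0],[0,-10,0,0,0,0,0],[0,-10,0,0,0,0,0],[0,-10,0,0,0,0,0],[0,-10,0,0,0,0,0]]]'
python3 -m crank '[[[0,-10,0,0,0,0,0],[0,-10,0,0,0,0,0],[0,-10,0,0,0,0,0],[0,-10,0,0,0,0,0],[0,0,0,-0.024,0,0.019,0]]]'
python3 -m crank '[[[0,0,0,-0.024,0,0.019,0],[0,0,0,-0.022,0,0.018,0],[0,0,0,0,0,0,0],[0,0,0,0,0.03,0,0],[0,0,0,0,0.02,0,0]]]'; python3 st.py v scene
```

```text
time: 27.65
position: [0.6179, 0.031, 0.1397]
tool_rot: [0.683, -0.183, 0.182, -0.683]
ft_force: [0.9, -0.8, 0.2]
grip_width: 0.0005
time: 28.28
position: [0.5931, 0.0447, 0.1399]
tool_rot: [0.705, 0.061, -0.059, -0.704]
ft_force: [-0.6, -1.1, -0.8]
grip_width: 0.0002
time: 28.9
position: [0.5413, 0.0736, 0.0892]
tool_rot: [0.705, 0.061, -0.059, -0.704]
ft_force: [0.3, 0.3, -0.4]
grip_width: 0.0003
28.9 pos [0.5413 0.0736 0.0892] F [ 0.3  0.3 -0.4] w 0.0003 yawx 9.73 tilt [ 0.002  -0.0007]
nest in tool [0.088  0.0713 0.0003] tcp in jig [-0.0581 -0.0503]
```

View pics/v_scene.png

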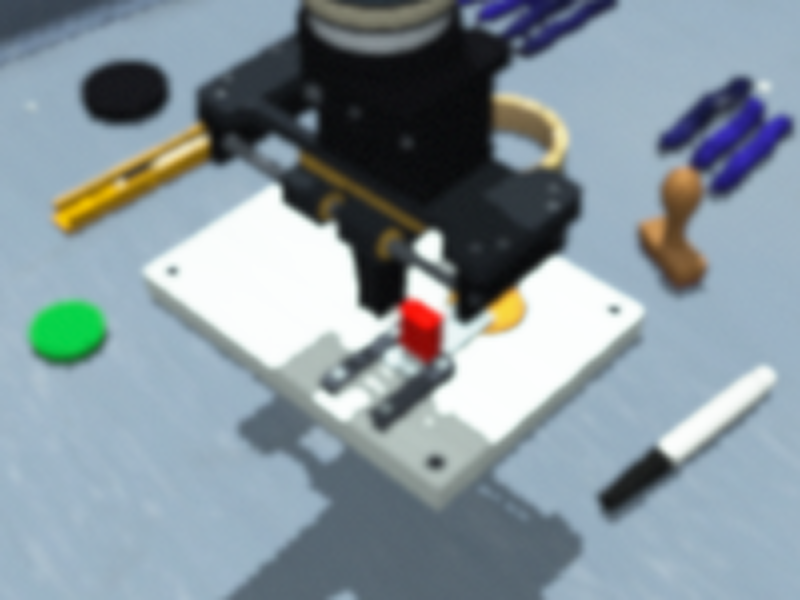

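```bash
python3 -m crank '[[[0,0,0,0,0.03,0,0],[0,0,0,0,0.018,0,0],[0,0,0,0,0,0,0],[0,0,0,0.004,0,0,0],[0,0,0,0.004,0,0,0]]]'
python3 -m crank '[[[0,0,0,0.002,0,0,0],[0,0,0,0.001,0,0,0],[0,0,0,0.001,0,0,0],[0,0,0,0.001,0,0,0],[0,0,0,0,0,0,0]]]'; python3 st.py x
```

```text
time: 29.58
position: [0.5494, 0.0753, 0.0426]
tool_rot: [0.705, 0.061, -0.059, -0.704]
ft_force: [1.4, -0.2, 0.1]
grip_width: 0.0006
time: 30.2
position: [0.5527, 0.0763, 0.0415]
tool_rot: [-0.705, -0.06, 0.06, 0.705]
ft_force: [-0.1, -0.1, 1.0]
grip_width: 0.0006
30.2 pos [0.5527 0.0763 0.0415] F [-0.1 -0.1  1. ] w 0.0006 yawx 9.73 tilt [-0.0004  0.0001]
nest in tool [ 0.0764  0.0235 -0.0005] tcp in jig [-0.0464 -0.0496]
```

```bash
python3 -m crank '[[[0,0,0,0.0007,0,0,0],[0,0,0,0.0007,0,0,0],[0,0,0,0.0006,0,0,0],[0,0,0,0,0,0,0],[0,0,0,0,0,0,0]]]'; python3 st.py x
python3 -m crank '[[[0,0,0,0.0005,0,0,0],[0,0,0,0.0005,0,0,0],[0,0,0,0,0,0,0],[0,0,0,0,0,0,0],[0,0,0,0,0,0,0]]]'; python3 st.py x
```

```text
time: 30.82
position: [0.5528, 0.0764, 0.0414]
tool_rot: [-0.705, -0.059, 0.062, 0.705]
ft_force: [-4.4, -2.9, 3.9]
grip_width: 0.0001
30.825 pos [0.5528 0.0764 0.0414] F [-4.4 -2.9  3.9] w 0.0001 yawx 9.74 tilt [-0.0043  0.0005]
nest in tool [ 0.0764  0.0231 -0.0006] tcp in jig [-0.0463 -0.0495]
time: 31.45
position: [0.5528, 0.0764, 0.0414]
tool_rot: [-0.705, -0.058, 0.062, 0.705]
ft_force: [-6.9, -3.3, 5.0]
grip_width: 0.0009
31.45 pos [0.5528 0.0764 0.0414] F [-6.9 -3.3  5. ] w 0.0009 yawx 9.75 tilt [-0.0064  0.0006]
nest in tool [ 0.0765  0.0229 -0.0006] tcp in jig [-0.0463 -0.0495]
```

```bash
cat > fitd.py <<'E'
from h import *
p=np.load('pose.npy')
def edges(d,c0,z,r,band,kind,skip=None):
    # search radially for ring (max redness) or outline (max gradient)
    im=cv2.cvtColor(d['c']['img'],cv2.COLOR_RGB2LAB).astype(np.float32)
    out=[]
    for a in np.linspace(0,2*np.pi,72,endpoint=False):
        rr=np.arange(r-band,r+band,.0001)
        J=np.c_[c0[0]+rr*np.cos(a),c0[1]+rr*np.sin(a),np.full_like(rr,z)]
        if skip and skip(J[len(J)//2]): continue
        q=wproj(d,jw(p,J)).astype(np.float32); v=cv2.remap(im,q[:,0][None],q[:,1][None],cv2.INTER_CUBIC)[0]
        if q[:,1].min()<2: continue
        if kind=='ring': s=v[:,1]; k=s.argmax()
        else: s=-np.gradient(v[:,2]); k=s.argmax()
        if 3<k<len(rr)-4: out.append(q[k])
    return np.array(out)
def model(par,r,th):
    x,y,z,tx,ty=par  # z of top centre, slopes
    return lambda a: np.c_[x+r*np.cos(a),y+r*np.sin(a),z+tx*r*np.cos(a)+ty*r*np.sin(a)]
def fit(d,par0,free,obs):
    # obs list of (pts,r)
    def full(f): 
        q=np.array(par0,float); q[free]=f; return q
    A=np.linspace(0,2*np.pi,181)
    def res(f):
        q=full(f); R=[]
        for U,r in obs:
            C=wproj(d,jw(p,model(q,r,0)(A))); 
            cen=C[:-1].mean(0); ca=np.unwrap(np.arctan2(*(C-cen).T[::-1])); 
            if ca[-1]<ca[0]: ca=-ca; sgn=-1
            else: sgn=1
            cr=np.hypot(*(C-cen).T)
            ua=sgn*np.arctan2(*(U-cen).T[::-1]); ua=ca[0]+np.mod(ua-ca[0],2*np.pi)
            R.append(np.hypot(*(U-cen).T)-np.interp(ua,ca,cr))
        return np.concatenate(R)
    s=least_squares(res,np.array(par0,float)[free],loss='soft_l1',f_scale=.3,x_scale=np.array([1e-3,1e-3,1e-3,.05,.05])[free])
    cov=np.linalg.pinv(s.jac.T@s.jac)*np.mean(s.fun**2)
    return full(s.x),np.sqrt(np.diag(cov)),np.sqrt(np.mean(res(s.x)**2))
E
python3 - <<'E'
from fitd import *
L=lambda n:np.load(n+'.npy',allow_pickle=True).item()
d=L('w2')
for rg in np.arange(.0185,.0202,.00025):
    U=edges(d,(.0563,.0661),.027,.0194,.002,'ring'); q,e,rm=fit(d,[.0563,.0661,.027,0,0],[0,1],[(U,rg)])
    print('ring r',rg.round(5),q[:2].round(4),rm.round(3),len(U))
O=edges(d,(.0563,.0661),.027,.023,.002,'out'); 
for ro in(.0225,.02275,.023,.02325): q,e,rm=fit(d,[.0563,.0661,.027,0,0],[0,1],[(O,ro)]); print('out',ro,q[:2].round(4),rm.round(3))
E
```

```text
ring r 0.0185 [0.0566 0.066 ] 0.469 72
ring r 0.01875 [0.0566 0.066 ] 0.211 72
ring r 0.019 [0.0566 0.0661] 0.141 72
ring r 0.01925 [0.0567 0.0661] 0.382 72
ring r 0.0195 [0.0567 0.0662] 0.655 72
ring r 0.01975 [0.0569 0.0664] 0.954 72
ring r 0.02 [0.0571 0.0666] 1.277 72
out 0.0225 [0.0565 0.0656] 0.266
out 0.02275 [0.0566 0.0658] 0.48
out 0.023 [0.0566 0.0661] 0.742
out 0.02325 [0.0567 0.0664] 1.017
```

Run:
```python
from fitd import *
L=lambda n:np.load(n+'.npy',allow_pickle=True).item()
for n,z,sk in[('w2',.027,None),('w3',.020,None),('w4',.020,None),('o',.018,None),('u',.018,lambda P:P[0]<.0245 and -.066<P[1]<-.034)]:
    d=L(n); c0=(.0566,.066) if n=='w2' else (.0305,-.0485)
    U=edges(d,c0,z,.0189,.0025,'ring',sk); O=edges(d,c0,z,.0226,.0025,'out',sk)
    print(n,len(U),len(O))
    for nm,obs in[('ring',[(U,.0189)]),('out',[(O,.02235)]),('both',[(U,.0189),(O,.02235)])]:
        q,e,rm=fit(d,[*c0,z,0,0],[0,1,2,3,4],obs); print('  ',nm,'c',(q[:3]*1e3).round(1),'tilt deg x,y',np.degrees(q[3:]).round(1),'+-',np.degrees(e[3:]).round(1),'rms',rm.round(2))
    q,e,rm=fit(d,[*c0,z,0,0],[0,1],[(U,.0189)]); print('   flat',(q[:2]*1e3).round(1),rm.round(3))
```

```text
w2 72 60
   ring c [56.6 66.  27.3] tilt deg x,y [ 0.1 -0. ] +- [0.3 0.3] rms 0.1
   out c [56.5 65.4 27.5] tilt deg x,y [-0.4 -0.4] +- [0.6 0.8] rms 0.19
   both c [56.6 65.8 27.3] tilt deg x,y [-0.1  0.5] +- [0.6 0.6] rms 0.24
   flat [56.6 66.1] 0.106
w3 72 72
   ring c [ 29.  -49.   20.7] tilt deg x,y [ 5.1 16.4] +- [0.7 0.7] rms 0.09
   out c [ 29.3 -47.6  22.7] tilt deg x,y [2.3 3.1] +- [2.9 2.9] rms 0.35
   both c [ 29.1 -48.6  22.5] tilt deg x,y [ 4.7 15.9] +- [3.4 3.4] rms 0.53
   flat [ 29.1 -48.8] 0.459
w4 72 72
   ring c [ 30.  -49.2  20. ] tilt deg x,y [ 9.7 17.2] +- [1. 1.] rms 0.13
   out c [ 29.8 -48.3  23. ] tilt deg x,y [ 5.7 11.6] +- [2.1 2. ] rms 0.26
   both c [ 29.9 -48.8  22. ] tilt deg x,y [ 7.  15.9] +- [2.2 2.1] rms 0.35
   flat [ 30.2 -48.8] 0.41
o 72 72
   ring c [ 30.6 -48.8  18.6] tilt deg x,y [-0.1  1.8] +- [0.7 0.7] rms 0.08
   out c [ 30.2 -48.4  22.3] tilt deg x,y [-2.5  2.9] +- [1.9 1.8] rms 0.22
   both c [ 30.4 -48.6  20.7] tilt deg x,y [-2.2  2.5] +- [1.4 1.4] rms 0.22
   flat [ 30.6 -48.9] 0.089
u 48 54
   ring c [ 30.7 -48.9  16.7] tilt deg x,y [ 1.1 -1.4] +- [1.6 1.8] rms 0.08
   out c [ 29.9 -48.8  20.5] tilt deg x,y [7.7 4.6] +- [2.2 2.5] rms 0.16
   both c [ 29.9 -48.9  19.9] tilt deg x,y [8.8 6.3] +- [1.7 1.9] rms 0.16
   flat [ 30.5 -48.9] 0.098
```

The printed-ring fit shows the disc tilted about 17° before the nudge (flat-model rms 0.41 px) and flat now (rms 0.09 px). The keeper stands hard against about 8 N, over five times its slide friction, so it is at the end stop. I back off and move clear.

```bash
python3 -m crank '[[[0,0,0,-0.006,0,0,0],[0,0,0,-0.012,0,0,0],[0,0,0,0,-0.03,0,0],[0,0,0,0,-0.05,0,0],[0,0,0,0,-0.05,0,0]]]'
python3 -m crank '[[[0,0,0,-0.03,-0.03,0,0],[0,0,0,-0.03,0,-0.05,0],[0,0,0,-0.03,0,-0.05,0],[0,0,0,0,0,-0.05,0],[0,0,0,0,0,0,0]]]'
python3 -m crank '[[[0,0,0,0,0,0,0],[0,0,0,0,0,0,0],[0,0,0,0,0,0,0],[0,0,0,0,0,0,0],[0,0,0,0,0,0,0]]]'
python3 st.py z scene top
```

```text
time: 32.08
position: [0.5377, 0.0738, 0.1725]
tool_rot: [-0.704, -0.06, 0.06, 0.705]
ft_force: [1.9, -0.2, 0.6]
grip_width: 0.0003
time: 32.7
position: [0.4759, -0.0928, 0.2019]
tool_rot: [0.705, 0.059, -0.057, -0.704]
ft_force: [0.1, 1.6, -0.7]
grip_width: 0.0004
time: 33.33
position: [0.4748, -0.089, 0.2015]
tool_rot: [-0.705, -0.06, 0.06, 0.705]
ft_force: [0.2, -0.1, 0.5]
grip_width: 0.0002
33.325 pos [ 0.4748 -0.089   0.2015] F [ 0.2 -0.1  0.5] w 0.0002 yawx 9.77 tilt [-0.  0.]
nest in tool [0.1813 0.1835 0.1491] tcp in jig [-0.151  -0.1994]
```

View pics/z_scene.png

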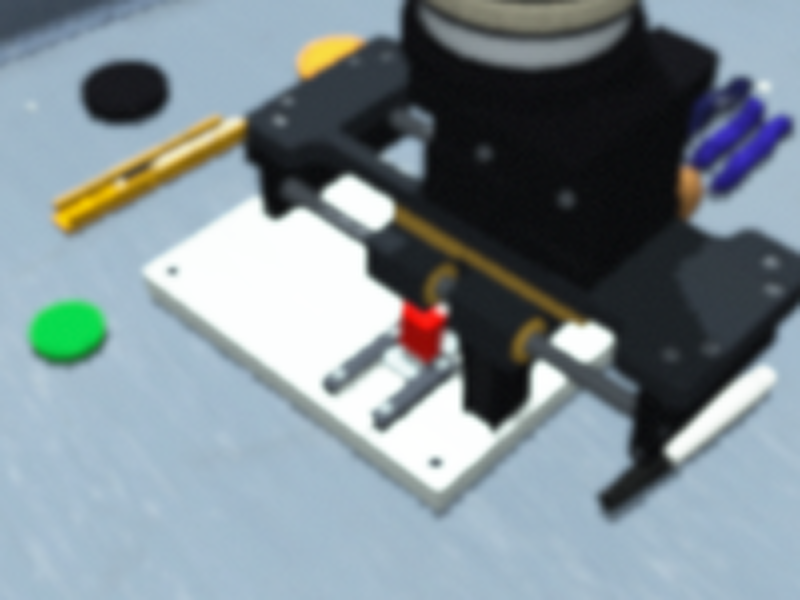

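View pics/z_top.png

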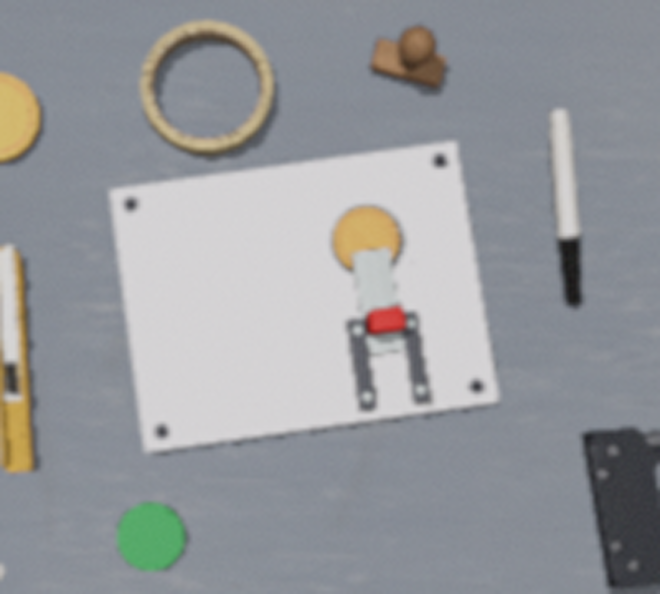

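The top view shows the disc in the recess, the keeper tongue over its edge at (250-270, 373), every bystander where it started, and the arm clear.

Run:
```python
from rig import robot
print(robot.hand_in())
```

```text
the job is handed in; nothing more can be done
None
```

The fixture is loaded: the small brass disc lies flat in the recess, the keeper is pushed over its edge, and the job was handed in at about 33 s of the 48 s allowed.

- **Disc:** The first push with the two fingertips left it tilted, its +y edge still resting on the rim. My first post push was made too early because I misread the disc as flush. The keeper ran against the disc's edge with about 21 N at the wrist, so I backed off. I then nudged the disc in with the shut fingertips, without lifting it. A fit of its printed ring shows it flat afterwards (0.09 px error; 0.41 px when it was tilted).
- **Keeper:** It then slid at about 1.5 N until it stopped firmly. A second push with about 8 N, using the flat sides of the fingers, did not move it, so I take it to be at the end stop.
- **Disagreement:** The wrist picture puts the keeper's travel at about 25 mm, not 26 mm. That is within the camera's 2 mm calibration, but I could not settle it further.
- **At the end:** The top picture shows every bystander and look-alike in its starting place, and the arm was clear of everything.

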